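Refit the spice carousel in row order

ROBOT

A 6-joint arm with a two-finger parallel gripper is mounted at the origin on the work surface. World frame = base frame: x ahead of the robot, y to its left, z up, the work surface at z = 0. Lengths are in mm, angles in rad, forces in N, time in s.
With the tool pointing down it reaches from about 350 to 775 mm from the base axis. Payload 7.3 kg.
Tool frame: the origin (TCP) lies at the very end of the fingers, on their centre line; the grasp point (between the pads) lies 19 mm behind it; z points along the fingers, y is the line along which they close (so a half turn about z gives the same grasp; the last joint's range is limited). The gripper opens to 92 mm and grips with 3 to 60 N. Pads are 19 mm wide; open, the fingers measure 130 mm over their backs; the gripper's body (75 mm by 190 mm) begins 47 mm behind the grasp point.
Start: joints at [1.084, 0.342, 1.524, -0, 1.275, -0.146], TCP at [175.463, 494.831, 226.741] pointing down, gripper open.
Joint ranges: [-2.53, 2.53], [-0.77, 2.02], [0.04, 2.7], [-1, 4.14], [0.28, 2.66], [-3.11, 3.11]. Speed limits (rad/s): [2.57, 2.57, 3.14, 3.14, 3.14, 3.14].

INTERFACE

Orientations are given as [roll, pitch, yaw] about the fixed x, y, z axes, in that order (R = Rz(yaw) Ry(pitch) Rx(roll)).
In Python, from plant import bot gives the robot as it stands.
- The arm moves only by the tool send_rows, never from a script. Its argument "rows" is a list of rows, each an object of numbers: "x", "y", "z": the shift along the tool's x, y, z in units of 0.2 m (1.0 is 0.2 m); "ax", "ay", "az": the turn, a rotation vector about the tool's x, y, z in units of 60 degrees (1.0 is 60 degrees); "jaw": the opening, from -1 (shut) to 1 (fully open), so that 0 is half open. In form: [{"x": .., "y": .., "z": .., "ax": .., "ay": .., "az": .., "jaw": ..}, ...]. A call has exactly 10 rows; each row is the pose to reach, as a shift and turn from the pose commanded when the call began, along the tool's axes at that moment; what a row does not reach only later rows make up. A row lasts 1/8 s, in which the tool goes at most 62.5 mm and 10.7 degrees, less where a joint would pass 70% of its speed; a pose out of reach is approached as far as the arm can. A call with a number of a shift or a turn outside -1 to 1 is refused whole. A call with a gripper value outside its range is refused whole. The fingers move at their own pace and stop on an object; the grip force is fixed at half the most. Time passes only in rows, so rows that repeat a pose let the fingers close, or fill a call up. It gives the time, the measured TCP pose, the force, the opening and the grip force at its end, in the units of the state.
- bot.get_obs(): the state, without advancing time (a new reading comes with each control period).
- bot.capture(name): name is "scene" or "side" or "wrist"; returns (picture, depth): 400x640x3 uint8, red, green, blue; 400x640 float32, mm along the optical axis (not along the pixel's ray), 0 where there is no reading.
- bot.camera_model(name): a dict with "vertical_fov" (degrees; the focal length in pixels is half the picture's height over the tangent of half this angle, whatever the lens; pixels are square), "cx", "cy" (the principal point, pixels), "k1" (the pictures are not rectified: a ray, as slopes to the right and down, at radius r is drawn at 1 + k1 r^2 times it, then the intrinsics apply), "R" (3x3) and "t" (3): a world point X has camera coordinates R X + t; the wrist camera has in their place "T_tool_cam" (4x4, takes a point from camera to tool coordinates, whose origin is the TCP and whose axes are the flange's). Camera axes: x right, y down, z forward; pixel columns grow to the right and rows downward; lengths in mm; the calibration is good to about 2 mm. A picture is of the moment at which its call begins: read the wrist's pose just before it. camera_model takes no time and is no camera call.
- bot.close_job(): hands the job in; it is judged then, once.
The state is a dict: "time": time; "joint_positions": joint angles; "dq": joint speeds; "tau": joint torques, N m; "tool_pos": TCP position; "tcp_rot": TCP orientation; "contact_force": force on the tool from outside, world axes, zero at the start; "moment": the same for the moment, N m; "grip_width": finger opening in mm; "finger_force": force on a finger pad.
Only numpy, scipy, OpenCV 4.12 (cv2) and the standard library are available. Lean on these libraries where they do the work, as an engineer would, in place of code of your own. Each camera call takes 0.05 s, during which the arm holds its last target. There are 200 camera calls.

TASK

Refit the spice carousel: move the four glass jars from the row on the wooden board into the four empty seats of the white carousel, keeping their order. The jar at the left end of the row, as seen from the robot, goes into the seat next to the black-lidded jar going clockwise (seen from above), and the others follow clockwise in turn. They are glass, so set each one down gently, upright and flat inside its seat's ring, let none fall over, and leave the black-lidded jar in its seat.

Things in the scene. Friction and masses are not known exactly. Their poses are not given: they have to be found in the camera images.
- jar_red_center (a point): Small empty clear-glass spice jar with a red ribbed screw lid; 44 mm diameter, 82 mm tall in all (glass to 61 mm, lid 42 mm across), about 110 g. The point is on its axis, half-way up, 41 mm above its foot; z points up out of the lid. It starts upright on the red pad, one of the row of four.
- jar_yellow_center (a point): Small empty clear-glass spice jar with a yellow ribbed screw lid; 44 mm diameter, 82 mm tall in all (glass to 61 mm, lid 42 mm across), about 110 g. The point is on its axis, half-way up, 41 mm above its foot; z points up out of the lid. It starts upright on the yellow pad, one of the row of four.
- jar_green_center (a point): Small empty clear-glass spice jar with a green ribbed screw lid; 44 mm diameter, 82 mm tall in all (glass to 61 mm, lid 42 mm across), about 110 g. The point is on its axis, half-way up, 41 mm above its foot; z points up out of the lid. It starts upright on the green pad, one of the row of four.
- jar_blue_center (a point): Small empty clear-glass spice jar with a blue ribbed screw lid; 44 mm diameter, 82 mm tall in all (glass to 61 mm, lid 42 mm across), about 110 g. The point is on its axis, half-way up, 41 mm above its foot; z points up out of the lid. It starts upright on the blue pad, one of the row of four.
- pad_red: Flat red silicone pad, 58 mm across, 3 mm thick, fixed on the wooden row board (340 x 90 mm, rims at most 16 mm high) on the lower glass shelf; the red-lidded jar starts on it. Origin: centre of its underside, 70 mm above the counter. y axis: along the row to its left end as seen from the robot (turned at most 0.3 rad); x: across the row. Pads are 80 mm apart.
- pad_yellow: Flat yellow silicone pad, 58 mm across, 3 mm thick, fixed on the wooden row board (340 x 90 mm, rims at most 16 mm high) on the lower glass shelf; the yellow-lidded jar starts on it. Origin: centre of its underside, 70 mm above the counter. y axis: along the row to its left end as seen from the robot (turned at most 0.3 rad); x: across the row. Pads are 80 mm apart.
- pad_green: Flat green silicone pad, 58 mm across, 3 mm thick, fixed on the wooden row board (340 x 90 mm, rims at most 16 mm high) on the lower glass shelf; the green-lidded jar starts on it. Origin: centre of its underside, 70 mm above the counter. y axis: along the row to its left end as seen from the robot (turned at most 0.3 rad); x: across the row. Pads are 80 mm apart.
- pad_blue: Flat blue silicone pad, 58 mm across, 3 mm thick, fixed on the wooden row board (340 x 90 mm, rims at most 16 mm high) on the lower glass shelf; the blue-lidded jar starts on it. Origin: centre of its underside, 70 mm above the counter. y axis: along the row to its left end as seen from the robot (turned at most 0.3 rad); x: across the row. Pads are 80 mm apart.
- turntable: White 248 mm top of the spice carousel; turns lightly (0.06 N m). Origin: centre of its underside, 126 mm above the counter, z up. Five seats at radius 85 mm, 72 deg apart: grey floor 8 mm above the origin, ring 62 mm inside, 14 mm above it; centre knob to 76 mm. x axis points at the black-lidded jar's seat; the empty seats follow clockwise from above at -72, -144, -216, -288 deg about z.
- jar_black_center (a point): Small empty clear-glass spice jar with a black ribbed screw lid; 44 mm diameter, 82 mm tall in all (glass to 61 mm, lid 42 mm across), about 110 g. The point is on its axis, half-way up, 41 mm above its foot; z points up out of the lid. It starts in its seat on the carousel, the only seat taken.
Mind the look-alikes: they are no part of the job. Leave any orange look-alike of the part that bears jar_red_center alone.

How it is judged (in metres and radians):
At the end, for the whole second after the job is handed in: All five jars stand on seat floors inside the rings (11 mm, height 4 mm, upright within 0.08 rad), at rest: the black-lidded one in its own seat, the other four clockwise from it in the order in which they stood left to right, so that the jar n-th from the left is in the n-th seat (horizontal distance between jar_red_center and turntable between 0.074 and 0.096 m and z of jar_red_center in the frame of turntable between 0.045 and 0.053 m and angle between each of jar_red_center, jar_yellow_center, jar_green_center, jar_blue_center, jar_black_center's own z axis and vertical below 0.08 rad and linear speed of each of jar_red, jar_yellow, jar_green, jar_blue, jar_black below 0.02 m/s and horizontal distance between jar_yellow_center and turntable between 0.074 and 0.096 m and z of jar_yellow_center in the frame of turntable between 0.045 and 0.053 m and horizontal distance between jar_green_center and turntable between 0.074 and 0.096 m and z of jar_green_center in the frame of turntable between 0.045 and 0.053 m and horizontal distance between jar_blue_center and turntable between 0.074 and 0.096 m and z of jar_blue_center in the frame of turntable between 0.045 and 0.053 m and horizontal distance between jar_black_center and turntable between 0.074 and 0.096 m and z of jar_black_center in the frame of turntable between 0.045 and 0.053 m and x of jar_black_center in the frame of turntable above 0.073 m and (y of pad_red in the frame of pad_yellow below 0 m or (y of jar_red_center in the frame of turntable below -0.0655 m and y of jar_yellow_center in the frame of turntable above -0.0655 m) or (y of jar_red_center in the frame of turntable below 0 m and y of jar_yellow_center in the frame of turntable above 0 m) or (y of jar_red_center in the frame of turntable below 0.0655 m and y of jar_yellow_center in the frame of turntable above 0.0655 m)) and (y of pad_red in the frame of pad_green below 0 m or (y of jar_red_center in the frame of turntable below -0.0655 m and y of jar_green_center in the frame of turntable above -0.0655 m) or (y of jar_red_center in the frame of turntable below 0 m and y of jar_green_center in the frame of turntable above 0 m) or (y of jar_red_center in the frame of turntable below 0.0655 m and y of jar_green_center in the frame of turntable above 0.0655 m)) and (y of pad_red in the frame of pad_blue below 0 m or (y of jar_red_center in the frame of turntable below -0.0655 m and y of jar_blue_center in the frame of turntable above -0.0655 m) or (y of jar_red_center in the frame of turntable below 0 m and y of jar_blue_center in the frame of turntable above 0 m) or (y of jar_red_center in the frame of turntable below 0.0655 m and y of jar_blue_center in the frame of turntable above 0.0655 m)) and (y of pad_yellow in the frame of pad_red below 0 m or (y of jar_yellow_center in the frame of turntable below -0.0655 m and y of jar_red_center in the frame of turntable above -0.0655 m) or (y of jar_yellow_center in the frame of turntable below 0 m and y of jar_red_center in the frame of turntable above 0 m) or (y of jar_yellow_center in the frame of turntable below 0.0655 m and y of jar_red_center in the frame of turntable above 0.0655 m)) and (y of pad_yellow in the frame of pad_green below 0 m or (y of jar_yellow_center in the frame of turntable below -0.0655 m and y of jar_green_center in the frame of turntable above -0.0655 m) or (y of jar_yellow_center in the frame of turntable below 0 m and y of jar_green_center in the frame of turntable above 0 m) or (y of jar_yellow_center in the frame of turntable below 0.0655 m and y of jar_green_center in the frame of turntable above 0.0655 m)) and (y of pad_yellow in the frame of pad_blue below 0 m or (y of jar_yellow_center in the frame of turntable below -0.0655 m and y of jar_blue_center in the frame of turntable above -0.0655 m) or (y of jar_yellow_center in the frame of turntable below 0 m and y of jar_blue_center in the frame of turntable above 0 m) or (y of jar_yellow_center in the frame of turntable below 0.0655 m and y of jar_blue_center in the frame of turntable above 0.0655 m)) and (y of pad_green in the frame of pad_red below 0 m or (y of jar_green_center in the frame of turntable below -0.0655 m and y of jar_red_center in the frame of turntable above -0.0655 m) or (y of jar_green_center in the frame of turntable below 0 m and y of jar_red_center in the frame of turntable above 0 m) or (y of jar_green_center in the frame of turntable below 0.0655 m and y of jar_red_center in the frame of turntable above 0.0655 m)) and (y of pad_green in the frame of pad_yellow below 0 m or (y of jar_green_center in the frame of turntable below -0.0655 m and y of jar_yellow_center in the frame of turntable above -0.0655 m) or (y of jar_green_center in the frame of turntable below 0 m and y of jar_yellow_center in the frame of turntable above 0 m) or (y of jar_green_center in the frame of turntable below 0.0655 m and y of jar_yellow_center in the frame of turntable above 0.0655 m)) and (y of pad_green in the frame of pad_blue below 0 m or (y of jar_green_center in the frame of turntable below -0.0655 m and y of jar_blue_center in the frame of turntable above -0.0655 m) or (y of jar_green_center in the frame of turntable below 0 m and y of jar_blue_center in the frame of turntable above 0 m) or (y of jar_green_center in the frame of turntable below 0.0655 m and y of jar_blue_center in the frame of turntable above 0.0655 m)) and (y of pad_blue in the frame of pad_red below 0 m or (y of jar_blue_center in the frame of turntable below -0.0655 m and y of jar_red_center in the frame of turntable above -0.0655 m) or (y of jar_blue_center in the frame of turntable below 0 m and y of jar_red_center in the frame of turntable above 0 m) or (y of jar_blue_center in the frame of turntable below 0.0655 m and y of jar_red_center in the frame of turntable above 0.0655 m)) and (y of pad_blue in the frame of pad_yellow below 0 m or (y of jar_blue_center in the frame of turntable below -0.0655 m and y of jar_yellow_center in the frame of turntable above -0.0655 m) or (y of jar_blue_center in the frame of turntable below 0 m and y of jar_yellow_center in the frame of turntable above 0 m) or (y of jar_blue_center in the frame of turntable below 0.0655 m and y of jar_yellow_center in the frame of turntable above 0.0655 m)) and (y of pad_blue in the frame of pad_green below 0 m or (y of jar_blue_center in the frame of turntable below -0.0655 m and y of jar_green_center in the frame of turntable above -0.0655 m) or (y of jar_blue_center in the frame of turntable below 0 m and y of jar_green_center in the frame of turntable above 0 m) or (y of jar_blue_center in the frame of turntable below 0.0655 m and y of jar_green_center in the frame of turntable above 0.0655 m))); the robot touches nothing.
It fails at once if a jar falls over (angle between any of jar_red_center, jar_yellow_center, jar_green_center, jar_blue_center, jar_black_center's own z axis and vertical above 0.9 rad).
It fails at once if a jar is dropped or knocked flying (moves at over 0.5 m/s while no finger touches it, a fall of about 13 mm) ((contact force between jar_red and the fingers below 0.05 N and linear speed of jar_red above 0.5 m/s) or (contact force between jar_yellow and the fingers below 0.05 N and linear speed of jar_yellow above 0.5 m/s) or (contact force between jar_green and the fingers below 0.05 N and linear speed of jar_green above 0.5 m/s) or (contact force between jar_blue and the fingers below 0.05 N and linear speed of jar_blue above 0.5 m/s) or (contact force between jar_black and the fingers below 0.05 N and linear speed of jar_black above 0.5 m/s)).
It also fails if it takes over 120 s, if anything falls off the work surface, if the arm or the gripper's body presses on something with over 40 N, if the wrist force passes 120 N, or if a joint passes its speed limit or range.

## Working session

There is one attempt and no reset: what is moved stays moved. The work goes in short steps, Python scripts to look and compute and a tool call to move; the robot and the scene stay as the last step left them, time stands still between calls to the robot, and variables do not carry over. Pictures are saved under pics/ and viewed, at most 14 in all, crops included, and the job is handed in when it is done.

Besides the shell and the picture viewer there is one more tool, called after "Request:" as name(argument=value, ...), one argument or row to a line, values as JSON. send_rows: Moves the arm, as the interface text tells. Its arguments: {"type":"object","properties":{"rows":{"type":"array","items":{"type":"object","properties":{"x":{"type":"number","minimum":-1,"maximum":1},"y":{"type":"number","minimum":-1,"maximum":1},"z":{"type":"number","minimum":-1,"maximum":1},"ax":{"type":"number","minimum":-1,"maximum":1},"ay":{"type":"number","minimum":-1,"maximum":1},"az":{"type":"number","minimum":-1,"maximum":1},"jaw":{"type":"number"}}}}},"required":["rows"]}

```bash
mkdir -p pics; ls
python3 - <<'E'
from plant import bot
import cv2,numpy as np
print(bot.get_obs())
for n in ["scene","side","wrist"]:
    p,d=bot.capture(n); cv2.imwrite(f"pics/{n}0.png",p[:,:,::-1]); np.save(f"pics/{n}0.npy",d)
    print(n,bot.camera_model(n))
E
```

```text
pics
{'time': 0.0, 'joint_positions': array([ 1.08398850e+00,  3.42696673e-01,  1.52505756e+00, -1.52544220e-05,
        1.27540742e+00, -1.45997649e-01]), 'dq': array([ 0.00015789,  0.0006178 ,  0.00051907, -0.0010703 , -0.00053185,
        0.00020356]), 'tau': array([ 8.71402572e-04, -4.31242096e+01, -2.44218671e+01,  7.17372377e-02,
        5.61437861e-02, -1.24230228e-04]), 'tool_pos': array([175.26058101, 494.42626999, 226.04434455]), 'tcp_rot': array([-3.14003823e+00, -2.13825256e-04,  2.80078677e+00]), 'contact_force': array([-0.83626914,  0.34296952, -0.17739524]), 'moment': array([0.03379477, 0.03120059, 0.00962984]), 'finger_force': 0.0, 'grip_width': 91.92864097262606}
scene {'vertical_fov': 52.911773788223314, 'cx': 318.00701829648335, 'cy': 195.53210783801222, 'k1': -0.04713332479361979, 'R': array([[-0.88631548,  0.46302574, -0.0072142 ],
       [ 0.32242457,  0.60584725, -0.72731802],
       [-0.33239626, -0.64695926, -0.68626267]]), 't': array([ 343.05367637,  -41.24951624, 1312.75912118])}
side {'vertical_fov': 54.684635644378695, 'cx': 314.7818939225006, 'cy': 201.1515628491773, 'k1': -0.08847813874624641, 'R': array([[ 0.97100659, -0.23904472, -0.00195723],
       [-0.18448796, -0.74413855, -0.64204518],
       [ 0.15202106,  0.62379118, -0.76666431]]), 't': array([-400.55749462,  129.78124168,  934.81258773])}
wrist {'vertical_fov': 59.767006236158416, 'cx': 318.4341307095716, 'cy': 199.17938127939513, 'k1': -0.03872710626473132, 'T_tool_cam': array([[ 5.98169802e-04, -9.63367083e-01, -2.68185582e-01,
         7.21076844e+01],
       [ 9.99999714e-01,  7.00135235e-04, -2.84570135e-04,
        -4.61808105e-01],
       [ 4.61911676e-04, -2.68185335e-01,  9.63367226e-01,
        -1.57683723e+02],
       [ 0.00000000e+00,  0.00000000e+00,  0.00000000e+00,
         1.00000000e+00]])}
```

View pics/scene0.png

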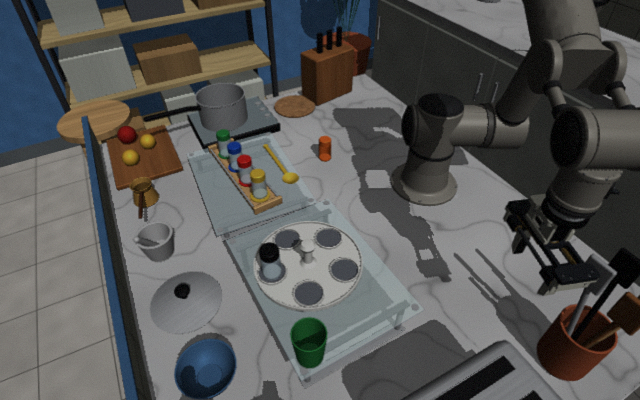

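View pics/side0.png

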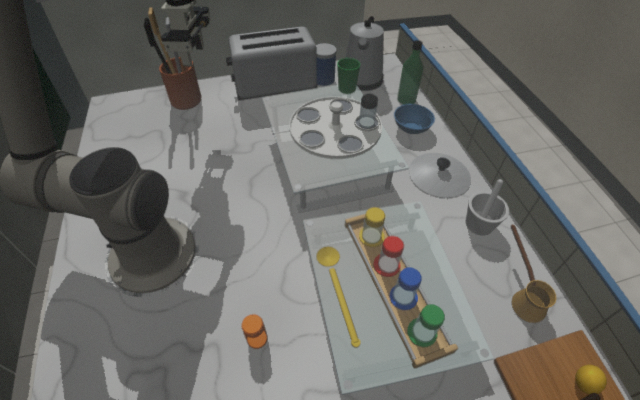

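Scene: row left to right is yellow (259,180), red (244,165), blue (235,150), green (223,138). The carousel knob is at about (302,252) and the black jar at (269,260). Side: lids yellow (375,215), red (393,246), blue (410,279), green (431,316), knob (337,107), black (369,102); the orange jar (255,330) is a decoy.

```bash
cat > h.py <<'E'
import numpy as np,cv2
from scipy.spatial.transform import Rotation as Ro
from plant import bot
def KD(m):
    f=200/np.tan(np.radians(m["vertical_fov"])/2)
    return np.array([[f,0,m["cx"]],[0,f,m["cy"]],[0,0,1.]]),np.array([m["k1"],0,0,0,0.])
def pose(m,o=None):  # camera->world R, centre
    if "R" in m: R=np.array(m["R"]); return R.T,-R.T@np.array(m["t"])
    A=Ro.from_euler("xyz",o["tcp_rot"]).as_matrix();T=m["T_tool_cam"]
    return A@T[:3,:3],A@T[:3,3]+o["tool_pos"]
def ray(uv,m,o=None):
    K,D=KD(m);n=cv2.undistortPoints(np.array(uv,float).reshape(-1,1,2),K,D).reshape(-1,2)
    R,c=pose(m,o);return c,np.c_[n,np.ones(len(n))]@R.T
def plane(uv,z,m,o=None):
    c,d=ray(uv,m,o);return c+d*((z-c[2])/d[:,2])[:,None]
def tri(cs,ds):
    A=0;b=0
    for c,d in zip(cs,ds):
        d=d/np.linalg.norm(d);P=np.eye(3)-np.outer(d,d);A=A+P;b=b+P@c
    return np.linalg.solve(A,b)
HUE={"yellow":(20,32),"red":(174,6),"blue":(105,125),"green":(50,80)}
def blobs(p,col,box,smin=130,vmin=60,amin=15):
    h=cv2.cvtColor(p,cv2.COLOR_RGB2HSV);lo,hi=HUE[col];H=h[...,0]
    k=((H>=lo)&(H<=hi)) if lo<hi else ((H>=lo)|(H<=hi))
    k=(k&(h[...,1]>smin)&(h[...,2]>vmin)).astype(np.uint8);x0,y0,x1,y1=box
    q=np.zeros_like(k);q[y0:y1,x0:x1]=k[y0:y1,x0:x1]
    n,l,s,c=cv2.connectedComponentsWithStats(q)
    r=[(int(s[i,4]),c[i].round(1).tolist(),s[i,:4].tolist()) for i in range(1,n) if s[i,4]>=amin]
    return sorted(r,reverse=True)
E
python3 - <<'E'
from h import *
M={n:bot.camera_model(n) for n in("scene","side")}
I={n:cv2.imread(f"pics/{n}0.png")[:,:,::-1].copy() for n in M}
B={"scene":(205,120,275,215),"side":(355,200,455,350)}
for c in HUE:
    rs=[]
    for n in M:
        b=blobs(I[n],c,B[n]); uv=b[0][1]; rs.append((uv,ray([uv],M[n]))); print(c,n,b[:2],plane([uv],146,M[n])[0].round(1))
    print("  tri",tri([r[1][0] for r in rs],[r[1][1][0] for r in rs]).round(1))
# grey seats/disc
for n,box in(("scene",(245,215,370,315)),("side",(285,92,388,160))):
    x0,y0,x1,y1=box;g=cv2.cvtColor(I[n],cv2.COLOR_RGB2GRAY);
    k=np.zeros_like(g);sub=g[y0:y1,x0:x1];t,b=cv2.threshold(sub,0,255,cv2.THRESH_BINARY_INV+cv2.THRESH_OTSU);k[y0:y1,x0:x1]=b
    nn,l,s,c=cv2.connectedComponentsWithStats(k)
    print(n,t)
    for i in range(1,nn):
        if s[i,4]>60:
            m=l==i;p=plane(np.argwhere(m)[:,::-1],134,M[n]).mean(0);print(s[i].tolist(),c[i].round(1),p.round(1))
    cv2.imwrite(f"pics/crop_{n}.png",cv2.resize(I[n][y0-25:y1+10,x0-10:x1+10,::-1],None,fx=5,fy=5,interpolation=cv2.INTER_CUBIC)[:600,:800])
E
```

```text
yellow scene [(174, [257.2, 175.4], [250, 169, 15, 14]), (97, [259.7, 197.8], [250, 190, 21, 13])] [ 513.4 -122.7  146. ]
yellow side [(207, [374.8, 214.8], [366, 208, 18, 15]), (41, [356.3, 341.0], [355, 333, 5, 14])] [ 516.  -118.8  146. ]
  tri [ 514.7 -120.3  148.3]
red scene [(157, [243.9, 161.0], [237, 155, 14, 13]), (37, [243.6, 183.8], [239, 179, 12, 8])] [ 524.1 -201.7  146. ]
red side [(254, [392.8, 244.3], [383, 237, 20, 16]), (52, [377.9, 266.9], [374, 257, 12, 19])] [ 526.2 -199.3  146. ]
  tri [ 525.1 -200.1  147.5]
blue scene [(145, [233.9, 147.5], [227, 141, 14, 14]), (22, [231.3, 168.9], [229, 165, 7, 7])] [ 528.5 -278.7  146. ]
blue side [(274, [410.1, 276.4], [400, 268, 21, 18])] [ 532.  -276.4  146. ]
  tri [ 530.1 -276.9  147.8]
green scene [(90, [222.4, 134.1], [216, 130, 13, 11])] [ 537.6 -364.3  146. ]Traceback (most recent call last):
  File "<stdin>", line 8, in <module>
IndexError: list index out of range
```

```bash
sed -i 's/"green":(50,80)/"green":(45,90)/' h.py
python3 - <<'E'
from h import *
M={n:bot.camera_model(n) for n in("scene","side")}
I={n:cv2.imread(f"pics/{n}0.png")[:,:,::-1].copy() for n in M}
rs=[]
for n,b in(("scene",(205,120,275,215)),("side",(410,300,455,330))):
    b=blobs(I[n],"green",b,100,40); uv=b[0][1]; rs.append(ray([uv],M[n])); print(n,b[:2],plane([uv],146,M[n])[0].round(1))
print(tri([r[0] for r in rs],[r[1][0] for r in rs]).round(1))
for n,box in(("scene",(245,215,370,315)),("side",(285,92,388,160))):
    x0,y0,x1,y1=box;g=cv2.cvtColor(I[n],cv2.COLOR_RGB2GRAY)
    k=np.zeros_like(g);t,b=cv2.threshold(g[y0:y1,x0:x1],0,255,cv2.THRESH_BINARY_INV+cv2.THRESH_OTSU);k[y0:y1,x0:x1]=b
    nn,l,s,c=cv2.connectedComponentsWithStats(k);print(n,t)
    for i in range(1,nn):
        if s[i,4]>60:
            print(s[i].tolist(),c[i].round(1),plane(np.argwhere(l==i)[:,::-1],134,M[n]).mean(0).round(1))
    cv2.imwrite(f"pics/crop_{n}.png",cv2.resize(I[n][y0-15:y1+5,x0-5:x1+5,::-1],None,fx=5,fy=5,interpolation=cv2.INTER_CUBIC)[:600,:800])
E
```

```text
scene [(131, [222.6, 134.8], [216, 129, 14, 12]), (22, [222.5, 156.5], [219, 153, 10, 6])] [ 538.2 -360.2  146. ]
side [(347, [432.4, 314.7], [421, 305, 23, 21])] [ 541.3 -359.   146. ]
[ 539.6 -359.1  147.3]
scene 104.0
[316, 228, 26, 20, 377] [328.2 237.4] [442.  160.3 134. ]
[255, 230, 58, 53, 1203] [278.  252.6] [567.2 145.7 134. ]
[331, 259, 27, 22, 466] [344.2 269.4] [455.5 260.2 134. ]
[245, 277, 21, 38, 166] [253.8 297.5] [662.  233.4 134. ]
[295, 282, 28, 24, 525] [308.6 292.9] [553.8 277.7 134. ]
side 133.0
[291, 92, 97, 67, 2944] [344.8 123.9] [549. 208. 134.]
```

View pics/crop_scene.png

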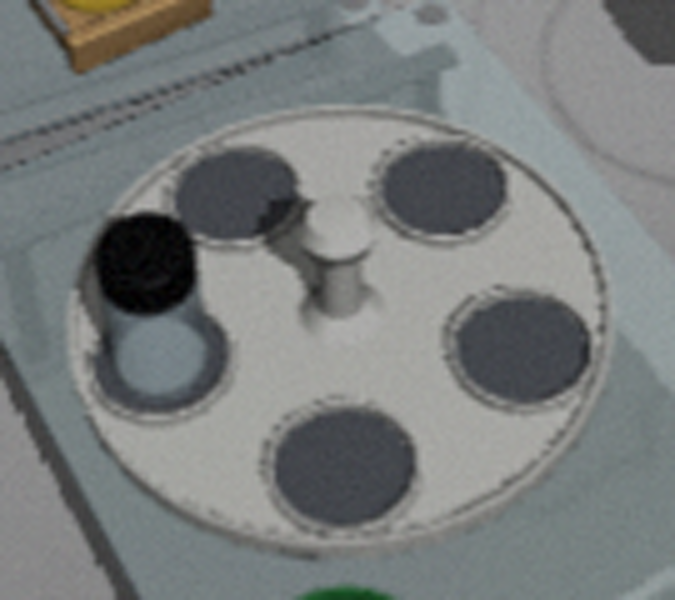

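The crop shows four empty grey seats; from the floor centroids the disc centre is about (516,201), with the black jar at about -8 deg. Targets clockwise from black: yellow → (531,117), red → (442,160), blue → (455,260), green → (554,278). I'm moving over the carousel to refine these with the wrist camera.

Request:
send_rows(
  rows=[
    {"x": -0.2,"y": -0.09,"z": -0.3,"az": 0.1,"jaw": 1},
    {"x": -0.4,"y": -0.18,"z": -0.37,"az": 0.2,"jaw": 1},
    {"x": -0.6,"y": -0.26,"z": -0.37,"az": 0.3,"jaw": 1},
    {"x": -0.8,"y": -0.35,"z": -0.37,"az": 0.4,"jaw": 1},
    {"x": -1,"y": -0.44,"z": -0.37,"az": 0.55,"jaw": 1},
    {"x": -1,"y": -0.44,"z": -0.37,"az": 0.55,"jaw": 1},
    {"x": -1,"y": -0.44,"z": -0.37,"az": 0.55,"jaw": 1},
    {"x": -1,"y": -0.44,"z": -0.37,"az": 0.55,"jaw": 1},
    {"x": -1,"y": -0.44,"z": -0.37,"az": 0.55,"jaw": 1},
    {"x": -1,"y": -0.44,"z": -0.37,"az": 0.55,"jaw": 1},
  ],
)

```text
schema error: expected keys x, y, z, ax, ay, az, jaw
```

```bash
cat >> h.py <<'E'
def go(x,y,z,yaw=1.671):
    o=bot.get_obs();R=Ro.from_euler("xyz",o["tcp_rot"]).as_matrix()
    d=R.T@(np.array([x,y,z])-o["tool_pos"])/200
    a=(R.T@Ro.from_euler("xyz",[np.pi,0,yaw]).as_matrix());a=np.degrees(Ro.from_matrix(a).as_rotvec())/60
    print("t",round(o["time"],2),"pos",o["tool_pos"].round(1),"rpy",o["tcp_rot"].round(3),"w",round(o["grip_width"],1),"ff",round(o["finger_force"],1),"F",o["contact_force"].round(1),"\n -> xyz",d.round(3),"a",a.round(3))
E
python3 -c "
from h import *
go(500,190,300)"
```

```text
t 0.15 pos [175.3 494.5 226.2] rpy [-3.14  -0.     2.801] w 91.8 ff 0.0 F [-0.4 -0.   0.5] 
 -> xyz [-2.039 -0.893 -0.368] a [-1.000e-03  0.000e+00  1.079e+00]
```

All keys are required.

Request:
send_rows(
  rows=[
    {"x": -0.1,"y": -0.05,"z": -0.3,"ax": 0,"ay": 0,"az": 0.1,"jaw": 1},
    {"x": -0.3,"y": -0.14,"z": -0.37,"ax": 0,"ay": 0,"az": 0.2,"jaw": 1},
    {"x": -0.55,"y": -0.25,"z": -0.37,"ax": 0,"ay": 0,"az": 0.3,"jaw": 1},
    {"x": -0.8,"y": -0.35,"z": -0.37,"ax": 0,"ay": 0,"az": 0.4,"jaw": 1},
    {"x": -1,"y": -0.44,"z": -0.37,"ax": 0,"ay": 0,"az": 0.55,"jaw": 1},
    {"x": -1,"y": -0.44,"z": -0.37,"ax": 0,"ay": 0,"az": 0.55,"jaw": 1},
    {"x": -1,"y": -0.44,"z": -0.37,"ax": 0,"ay": 0,"az": 0.55,"jaw": 1},
    {"x": -1,"y": -0.44,"z": -0.37,"ax": 0,"ay": 0,"az": 0.55,"jaw": 1},
    {"x": -1,"y": -0.44,"z": -0.37,"ax": 0,"ay": 0,"az": 0.55,"jaw": 1},
    {"x": -1,"y": -0.44,"z": -0.37,"ax": 0,"ay": 0,"az": 0.55,"jaw": 1},
  ],
)

```text
time: 1.4
tool_pos: [334.1, 345.5, 300.7]
tcp_rot: [3.141, -0.0, 2.226]
contact_force: [0.4, 0.5, 0.3]
grip_width: 92.1
finger_force: 0.0
```

```bash
python3 -c "
from h import *
go(500,190,300)"
```

```text
t 1.4 pos [334.1 345.5 300.7] rpy [ 3.141 -0.     2.226] w 92.1 ff 0.0 F [0.4 0.5 0.3] 
 -> xyz [-1.122  0.184  0.004] a [ 0.   -0.    0.53]
```

Request:
send_rows(
  rows=[
    {"x": -0.2,"y": 0.04,"z": 0,"ax": 0,"ay": 0,"az": 0.1,"jaw": 1},
    {"x": -0.5,"y": 0.08,"z": 0,"ax": 0,"ay": 0,"az": 0.25,"jaw": 1},
    {"x": -0.8,"y": 0.14,"z": 0,"ax": 0,"ay": 0,"az": 0.4,"jaw": 1},
    {"x": -1,"y": 0.18,"z": 0,"ax": 0,"ay": 0,"az": 0.53,"jaw": 1},
    {"x": -1,"y": 0.18,"z": 0,"ax": 0,"ay": 0,"az": 0.53,"jaw": 1},
    {"x": -1,"y": 0.18,"z": 0,"ax": 0,"ay": 0,"az": 0.53,"jaw": 1},
    {"x": -1,"y": 0.18,"z": 0,"ax": 0,"ay": 0,"az": 0.53,"jaw": 1},
    {"x": -1,"y": 0.18,"z": 0,"ax": 0,"ay": 0,"az": 0.53,"jaw": 1},
    {"x": -1,"y": 0.18,"z": 0,"ax": 0,"ay": 0,"az": 0.53,"jaw": 1},
    {"x": -1,"y": 0.18,"z": 0,"ax": 0,"ay": 0,"az": 0.53,"jaw": 1},
  ],
)

```text
time: 2.65
tool_pos: [484.6, 208.4, 300.8]
tcp_rot: [3.141, -0.0, 1.67]
contact_force: [-0.5, 0.2, -0.3]
grip_width: 91.9
finger_force: 0.0
```

Run:
```python
from h import *
o=bot.get_obs();p,d=bot.capture("wrist");m=bot.camera_model("wrist")
cv2.imwrite("pics/w1.png",p[:,:,::-1]);np.save("pics/w1.npy",d)
g=cv2.cvtColor(p,cv2.COLOR_RGB2GRAY)
k=((g<100)&(g>40)).astype(np.uint8)
nn,l,s,c=cv2.connectedComponentsWithStats(k)
for i in range(1,nn):
    if 800<s[i,4]<20000: print(s[i].tolist(),c[i].round(1),plane(np.argwhere(l==i)[:,::-1],134,m,o).mean(0).round(1))
go(516,-160,300)
```

```text
[449, 0, 138, 58, 2963] [541.2  21.9] [663.  368.1 134. ]
[510, 0, 130, 202, 9907] [574.8 129. ] [718.9 280.5 134. ]
[374, 77, 67, 68, 3529] [406.6 110.7] [557.7 280.6 134. ]
[262, 87, 67, 67, 3430] [295.2 119.3] [457.8 262.7 134. ]
[242, 194, 62, 56, 2635] [273.  221.2] [444.  162.7 134. ]
[22, 377, 403, 23, 1011] [216.1 381. ] [388.7 -40.  134. ]
t 2.7 pos [484.7 208.4 300.8] rpy [ 3.141 -0.     1.67 ] w 91.7 ff 0.0 F [ 0.3 -0.5 -0.3] 
 -> xyz [-1.848 -0.027  0.004] a [ 0.    -0.    -0.001]
```

View pics/w1.png

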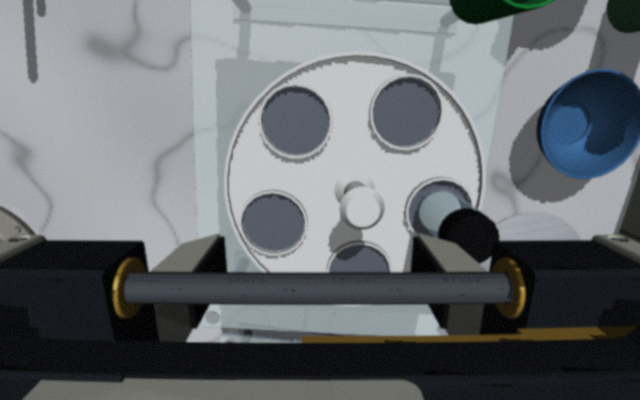

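Wrist view shows seats C (407,111), B (295,119), A (273,221), D partly hidden at (358,258), and black near (440,205). Averaged with the scene view: centre (518,202.5), black at -8 deg. Now to the row.

Request:
send_rows(
  rows=[
    {"x": -0.1,"y": 0,"z": 0,"ax": 0,"ay": 0,"az": 0,"jaw": 0.6},
    {"x": -0.3,"y": 0,"z": 0,"ax": 0,"ay": 0,"az": 0,"jaw": 0.6},
    {"x": -0.5,"y": 0,"z": 0,"ax": 0,"ay": 0,"az": 0,"jaw": 0.6},
    {"x": -0.7,"y": 0,"z": 0,"ax": 0,"ay": 0,"az": 0,"jaw": 0.6},
    {"x": -0.9,"y": 0,"z": 0,"ax": 0,"ay": 0,"az": 0,"jaw": 0.6},
    {"x": -1,"y": 0,"z": 0,"ax": 0,"ay": 0,"az": 0,"jaw": 0.6},
    {"x": -1,"y": 0,"z": 0,"ax": 0,"ay": 0,"az": 0,"jaw": 0.6},
    {"x": -1,"y": 0,"z": 0,"ax": 0,"ay": 0,"az": 0,"jaw": 0.6},
    {"x": -1,"y": 0,"z": 0,"ax": 0,"ay": 0,"az": 0,"jaw": 0.6},
    {"x": -1,"y": 0,"z": 0,"ax": 0,"ay": 0,"az": 0,"jaw": 0.6},
  ],
)

```text
time: 3.95
tool_pos: [504.5, 10.0, 300.8]
tcp_rot: [3.141, -0.0, 1.671]
contact_force: [0.9, -0.4, 0.2]
grip_width: 73.5
finger_force: 0.0
```

Request:
send_rows(
  rows=[
    {"x": -0.1,"y": 0,"z": 0,"ax": 0,"ay": 0,"az": 0,"jaw": 0.6},
    {"x": -0.3,"y": 0,"z": 0,"ax": 0,"ay": 0,"az": 0,"jaw": 0.6},
    {"x": -0.5,"y": 0,"z": 0,"ax": 0,"ay": 0,"az": 0,"jaw": 0.6},
    {"x": -0.7,"y": 0,"z": 0,"ax": 0,"ay": 0,"az": 0,"jaw": 0.6},
    {"x": -0.9,"y": 0,"z": 0,"ax": 0,"ay": 0,"az": 0,"jaw": 0.6},
    {"x": -1,"y": 0,"z": 0,"ax": 0,"ay": 0,"az": 0,"jaw": 0.6},
    {"x": -1,"y": 0,"z": 0,"ax": 0,"ay": 0,"az": 0,"jaw": 0.6},
    {"x": -1,"y": 0,"z": 0,"ax": 0,"ay": 0,"az": 0,"jaw": 0.6},
    {"x": -1,"y": 0,"z": 0,"ax": 0,"ay": 0,"az": 0,"jaw": 0.6},
    {"x": -1,"y": 0,"z": 0,"ax": 0,"ay": 0,"az": 0,"jaw": 0.6},
  ],
)

```text
time: 5.2
tool_pos: [524.4, -188.9, 301.0]
tcp_rot: [3.141, 0.0, 1.671]
contact_force: [0.3, -0.0, -0.0]
grip_width: 73.2
finger_force: 0.0
```

Request:
send_rows(
  rows=[
    {"x": -0.1,"y": 0,"z": 0,"ax": 0,"ay": 0,"az": 0,"jaw": 0.6},
    {"x": -0.3,"y": 0,"z": 0,"ax": 0,"ay": 0,"az": 0,"jaw": 0.6},
    {"x": -0.5,"y": 0,"z": 0,"ax": 0,"ay": 0,"az": 0,"jaw": 0.6},
    {"x": -0.7,"y": 0,"z": 0,"ax": 0,"ay": 0,"az": 0,"jaw": 0.6},
    {"x": -0.8,"y": 0,"z": 0,"ax": 0,"ay": 0,"az": 0,"jaw": 0.6},
    {"x": -0.8,"y": 0,"z": 0,"ax": 0,"ay": 0,"az": 0,"jaw": 0.6},
    {"x": -0.8,"y": 0,"z": 0,"ax": 0,"ay": 0,"az": 0,"jaw": 0.6},
    {"x": -0.8,"y": 0,"z": 0,"ax": 0,"ay": 0,"az": 0,"jaw": 0.6},
    {"x": -0.8,"y": 0,"z": 0,"ax": 0,"ay": 0,"az": 0,"jaw": 0.6},
    {"x": -0.8,"y": 0,"z": 0,"ax": 0,"ay": 0,"az": 0,"jaw": 0.6},
  ],
)

```text
time: 6.45
tool_pos: [540.3, -348.6, 301.0]
tcp_rot: [3.141, 0.0, 1.671]
contact_force: [-0.2, 0.2, -0.5]
grip_width: 73.5
finger_force: 0.0
```

Run:
```python
from h import *
o=bot.get_obs();p,d=bot.capture("wrist");m=bot.camera_model("wrist")
cv2.imwrite("pics/w2.png",p[:,:,::-1])
for c in HUE:
    for b in blobs(p,c,(0,0,640,400),120,50,300)[:3]: print(c,b,plane([b[1]],155,m,o)[0].round(1))
go(539.4,-358.5,200)
```

```text
yellow (1968, [202.5, 79.4], [195, 0, 15, 163]) [ 435.  -268.1  155. ]
yellow (1927, [493.9, 335.4], [340, 327, 260, 16]) [ 737. -489.  155.]
yellow (422, [480.3, 287.4], [469, 258, 19, 60]) [ 709.4 -435.4  155. ]
red (2352, [315.5, 23.5], [288, 0, 56, 58]) [ 524.5 -216.4  155. ]
blue (2219, [314.8, 107.2], [289, 81, 53, 54]) [ 530.3 -281.4  155. ]
green (2141, [314.5, 191.0], [290, 156, 50, 65]) [ 537.2 -354.2  155. ]
t 6.5 pos [ 540.3 -348.7  300.9] rpy [3.141 0.    1.67 ] w 73.5 ff 0.0 F [0.1 0.2 0.4] 
 -> xyz [-0.048 -0.009  0.505] a [ 0.     0.    -0.001]
```

View pics/w2.png

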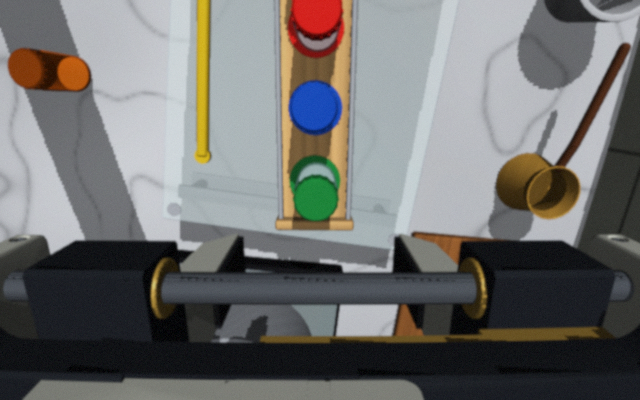

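The view shows lids red (317,15), blue (315,107) and green (316,198) all on the tool's centre line; this agrees with the two-view fit within 2-3 mm. Descending on green.

Request:
send_rows(
  rows=[
    {"x": -0.05,"y": -0.01,"z": 0.15,"ax": 0,"ay": 0,"az": 0,"jaw": 0.6},
    {"x": -0.055,"y": -0.012,"z": 0.35,"ax": 0,"ay": 0,"az": 0,"jaw": 0.6},
    {"x": -0.055,"y": -0.012,"z": 0.55,"ax": 0,"ay": 0,"az": 0,"jaw": 0.6},
    {"x": -0.055,"y": -0.012,"z": 0.75,"ax": 0,"ay": 0,"az": 0,"jaw": 0.6},
    {"x": -0.055,"y": -0.012,"z": 0.9,"ax": 0,"ay": 0,"az": 0,"jaw": 0.6},
    {"x": -0.055,"y": -0.012,"z": 0.985,"ax": 0,"ay": 0,"az": 0,"jaw": 0.6},
    {"x": -0.055,"y": -0.012,"z": 0.985,"ax": 0,"ay": 0,"az": 0,"jaw": 0.6},
    {"x": -0.055,"y": -0.012,"z": 0.985,"ax": 0,"ay": 0,"az": 0,"jaw": -0.3},
    {"x": -0.055,"y": -0.012,"z": 0.985,"ax": 0,"ay": 0,"az": 0,"jaw": -0.3},
    {"x": -0.055,"y": -0.012,"z": 0.985,"ax": 0,"ay": 0,"az": 0,"jaw": -0.3},
  ],
)

```text
time: 7.75
tool_pos: [539.2, -360.5, 104.6]
tcp_rot: [3.141, 0.001, 1.67]
contact_force: [0.2, -0.1, 0.1]
grip_width: 48.1
finger_force: 0.0
```

```bash
python3 -c "
from h import *
go(556,279.3,275)"
```

```text
t 7.75 pos [ 539.2 -360.5  104.6] rpy [3.141e+00 1.000e-03 1.670e+00] w 48.1 ff 0.0 F [ 0.2 -0.1  0.1] 
 -> xyz [ 3.174  0.401 -0.855] a [ 0.001  0.001 -0.001]
```

Request:
send_rows(
  rows=[
    {"x": 0,"y": 0,"z": 0,"ax": 0,"ay": 0,"az": 0,"jaw": -0.6},
    {"x": 0,"y": 0,"z": 0,"ax": 0,"ay": 0,"az": 0,"jaw": -0.6},
    {"x": 0,"y": 0,"z": 0,"ax": 0,"ay": 0,"az": 0,"jaw": -0.6},
    {"x": 0,"y": 0,"z": -0.05,"ax": 0,"ay": 0,"az": 0,"jaw": -0.6},
    {"x": 0,"y": 0,"z": -0.15,"ax": 0,"ay": 0,"az": 0,"jaw": -0.6},
    {"x": 0,"y": 0,"z": -0.3,"ax": 0,"ay": 0,"az": 0,"jaw": -0.6},
    {"x": 0,"y": 0,"z": -0.5,"ax": 0,"ay": 0,"az": 0,"jaw": -0.6},
    {"x": 0,"y": 0,"z": -0.7,"ax": 0,"ay": 0,"az": 0,"jaw": -0.6},
    {"x": 0,"y": 0,"z": -0.8,"ax": 0,"ay": 0,"az": 0,"jaw": -0.6},
    {"x": 0,"y": 0,"z": -0.85,"ax": 0,"ay": 0,"az": 0,"jaw": -0.6},
  ],
)

```text
time: 9.0
tool_pos: [539.0, -360.3, 275.0]
tcp_rot: [3.141, 0.001, 1.67]
contact_force: [-0.0, 0.1, -1.9]
grip_width: 43.3
finger_force: 30.0
```

```bash
python3 -c "
from h import *
go(556,279.3,275)"
```

```text
t 9.0 pos [ 539.  -360.3  275. ] rpy [3.141e+00 1.000e-03 1.670e+00] w 43.3 ff 30.0 F [-0.   0.1 -1.9] 
 -> xyz [ 3.174e+00  4.010e-01 -3.000e-03] a [ 0.001  0.001 -0.001]
```

Request:
send_rows(
  rows=[
    {"x": 0.1,"y": 0,"z": 0,"ax": 0,"ay": 0,"az": 0,"jaw": -0.6},
    {"x": 0.25,"y": 0.02,"z": 0,"ax": 0,"ay": 0,"az": 0,"jaw": -0.6},
    {"x": 0.4,"y": 0.05,"z": 0,"ax": 0,"ay": 0,"az": 0,"jaw": -0.6},
    {"x": 0.55,"y": 0.07,"z": 0,"ax": 0,"ay": 0,"az": 0,"jaw": -0.6},
    {"x": 0.7,"y": 0.09,"z": 0,"ax": 0,"ay": 0,"az": 0,"jaw": -0.6},
    {"x": 0.85,"y": 0.11,"z": 0,"ax": 0,"ay": 0,"az": 0,"jaw": -0.6},
    {"x": 0.95,"y": 0.13,"z": 0,"ax": 0,"ay": 0,"az": 0,"jaw": -0.6},
    {"x": 1,"y": 0.13,"z": 0,"ax": 0,"ay": 0,"az": 0,"jaw": -0.6},
    {"x": 1,"y": 0.13,"z": 0,"ax": 0,"ay": 0,"az": 0,"jaw": -0.6},
    {"x": 1,"y": 0.13,"z": 0,"ax": 0,"ay": 0,"az": 0,"jaw": -0.6},
  ],
)

```text
time: 10.25
tool_pos: [544.9, -159.5, 273.6]
tcp_rot: [-3.141, 0.0, 1.669]
contact_force: [0.2, 0.2, -0.8]
grip_width: 43.8
finger_force: 30.0
```

Request:
send_rows(
  rows=[
    {"x": 0.1,"y": 0,"z": 0,"ax": 0,"ay": 0,"az": 0,"jaw": -0.6},
    {"x": 0.25,"y": 0.02,"z": 0,"ax": 0,"ay": 0,"az": 0,"jaw": -0.6},
    {"x": 0.4,"y": 0.05,"z": 0,"ax": 0,"ay": 0,"az": 0,"jaw": -0.6},
    {"x": 0.55,"y": 0.07,"z": 0,"ax": 0,"ay": 0,"az": 0,"jaw": -0.6},
    {"x": 0.7,"y": 0.09,"z": 0,"ax": 0,"ay": 0,"az": 0,"jaw": -0.6},
    {"x": 0.85,"y": 0.11,"z": 0,"ax": 0,"ay": 0,"az": 0,"jaw": -0.6},
    {"x": 0.95,"y": 0.13,"z": 0,"ax": 0,"ay": 0,"az": 0,"jaw": -0.6},
    {"x": 1,"y": 0.13,"z": 0,"ax": 0,"ay": 0,"az": 0,"jaw": -0.6},
    {"x": 1,"y": 0.13,"z": 0,"ax": 0,"ay": 0,"az": 0,"jaw": -0.6},
    {"x": 1,"y": 0.13,"z": 0,"ax": 0,"ay": 0,"az": 0,"jaw": -0.6},
  ],
)

```text
time: 11.5
tool_pos: [551.1, 42.2, 273.7]
tcp_rot: [-3.142, 0.0, 1.669]
contact_force: [-0.1, 0.4, -1.9]
grip_width: 43.4
finger_force: 30.0
```

Request:
send_rows(
  rows=[
    {"x": 0.1,"y": 0,"z": 0,"ax": 0,"ay": 0,"az": 0,"jaw": -0.6},
    {"x": 0.25,"y": 0.02,"z": 0,"ax": 0,"ay": 0,"az": 0,"jaw": -0.6},
    {"x": 0.4,"y": 0.05,"z": 0,"ax": 0,"ay": 0,"az": 0,"jaw": -0.6},
    {"x": 0.55,"y": 0.07,"z": 0,"ax": 0,"ay": 0,"az": 0,"jaw": -0.6},
    {"x": 0.7,"y": 0.09,"z": 0,"ax": 0,"ay": 0,"az": 0,"jaw": -0.6},
    {"x": 0.85,"y": 0.11,"z": 0,"ax": 0,"ay": 0,"az": 0,"jaw": -0.6},
    {"x": 0.95,"y": 0.13,"z": 0,"ax": 0,"ay": 0,"az": 0,"jaw": -0.6},
    {"x": 1,"y": 0.13,"z": 0,"ax": 0,"ay": 0,"az": 0,"jaw": -0.6},
    {"x": 1,"y": 0.13,"z": 0,"ax": 0,"ay": 0,"az": 0,"jaw": -0.6},
    {"x": 1,"y": 0.13,"z": 0,"ax": 0,"ay": 0,"az": 0,"jaw": -0.6},
  ],
)

```text
time: 12.75
tool_pos: [557.3, 243.7, 273.8]
tcp_rot: [3.142, 0.0, 1.669]
contact_force: [0.7, -0.7, -1.0]
grip_width: 43.4
finger_force: 30.0
```

Run:
```python
from h import *
o=bot.get_obs();p,d=bot.capture("wrist");m=bot.camera_model("wrist")
cv2.imwrite("pics/w3.png",p[:,:,::-1])
g=cv2.cvtColor(p,cv2.COLOR_RGB2GRAY)
nn,l,s,c=cv2.connectedComponentsWithStats(((g<100)&(g>40)).astype(np.uint8))
for i in range(1,nn):
    if 800<s[i,4]<9000: print(s[i].tolist(),c[i].round(1),plane(np.argwhere(l==i)[:,::-1],134,m,o).mean(0).round(1))
go(556,279.3,165)
```

```text
[368, 0, 115, 51, 2329] [417.7  20. ] [621.5 385.5 134. ]
[464, 51, 133, 161, 7148] [534.5 155.3] [741.8 290.  134. ]
[0, 164, 158, 178, 4908] [ 43.1 279.5] [298.  124.2 134. ]
[21, 377, 404, 23, 876] [218.9 380.4] [471.2  22.9 134. ]
t 12.8 pos [557.3 243.6 273.8] rpy [3.142 0.    1.669] w 43.4 ff 30.0 F [-0.4  0.  -1.3] 
 -> xyz [0.178 0.011 0.544] a [ 0.     0.    -0.002]
```

View pics/w3.png

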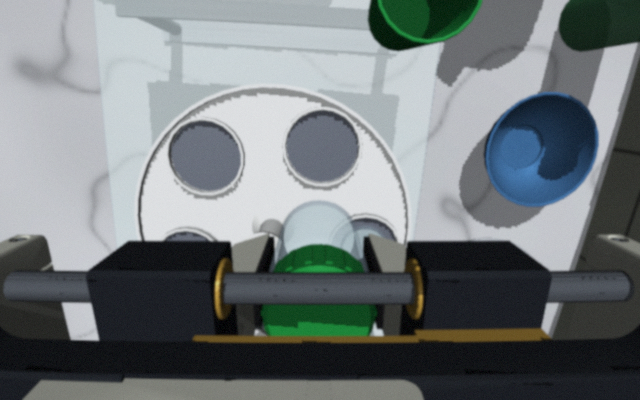

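Green jar held upright; seat C shows at (322,148) and seat B at (206,157). Checking C's position.

Run:
```python
from h import *
o=bot.get_obs();m=bot.camera_model("wrist");p=cv2.imread("pics/w3.png",0)
for s in((322,148),(206,157)):
    _,_,_,b=cv2.floodFill(p.copy(),k:=np.zeros((402,642),np.uint8),s,255,12,12,cv2.FLOODFILL_FIXED_RANGE|4);q=np.argwhere(k[1:-1,1:-1]==1)[:,::-1]
    (c,ax,a)=cv2.fitEllipse(cv2.convexHull(q.astype(np.int32)));print(b,c,ax,plane([c],134,m,o).round(1))
```

```text
(287, 116, 71, 65) (321.5202941894531, 147.70455932617188) (64.17558288574219, 70.84443664550781) [[556.4 278.  134. ]]
(170, 126, 70, 64) (205.0385284423828, 157.81065368652344) (62.67131805419922, 70.29945373535156) [[457.2 259.7 134. ]]
```

Request:
send_rows(
  rows=[
    {"x": 0.08,"y": 0.005,"z": 0,"ax": 0,"ay": 0,"az": 0,"jaw": -0.6},
    {"x": 0.15,"y": 0.01,"z": 0,"ax": 0,"ay": 0,"az": 0,"jaw": -0.6},
    {"x": 0.178,"y": 0.01,"z": 0.05,"ax": 0,"ay": 0,"az": 0,"jaw": -0.6},
    {"x": 0.178,"y": 0.01,"z": 0.18,"ax": 0,"ay": 0,"az": 0,"jaw": -0.6},
    {"x": 0.178,"y": 0.01,"z": 0.32,"ax": 0,"ay": 0,"az": 0,"jaw": -0.6},
    {"x": 0.178,"y": 0.01,"z": 0.42,"ax": 0,"ay": 0,"az": 0,"jaw": -0.6},
    {"x": 0.178,"y": 0.01,"z": 0.48,"ax": 0,"ay": 0,"az": 0,"jaw": -0.6},
    {"x": 0.178,"y": 0.01,"z": 0.515,"ax": 0,"ay": 0,"az": 0,"jaw": -0.6},
    {"x": 0.178,"y": 0.01,"z": 0.53,"ax": 0,"ay": 0,"az": 0,"jaw": -0.6},
    {"x": 0.178,"y": 0.01,"z": 0.538,"ax": 0,"ay": 0,"az": 0,"jaw": -0.6},
  ],
)

```text
time: 14.05
tool_pos: [555.9, 280.3, 166.6]
tcp_rot: [3.141, -0.0, 1.67]
contact_force: [-0.7, -0.3, -1.0]
grip_width: 43.5
finger_force: 30.0
```

```bash
python3 -c "
from h import *
go(556,279.3,165)"
```

```text
t 14.05 pos [555.9 280.3 166.6] rpy [ 3.141 -0.     1.67 ] w 43.5 ff 30.0 F [-0.7 -0.3 -1. ] 
 -> xyz [-0.005 -0.     0.008] a [ 0.001 -0.    -0.001]
```

Request:
send_rows(
  rows=[
    {"x": -0.005,"y": 0,"z": 0.003,"ax": 0,"ay": 0,"az": 0,"jaw": -0.6},
    {"x": -0.005,"y": 0,"z": 0.006,"ax": 0,"ay": 0,"az": 0,"jaw": -0.6},
    {"x": -0.005,"y": 0,"z": 0.006,"ax": 0,"ay": 0,"az": 0,"jaw": -0.03},
    {"x": -0.005,"y": 0,"z": 0.006,"ax": 0,"ay": 0,"az": 0,"jaw": 0.0},
    {"x": -0.005,"y": 0,"z": 0.006,"ax": 0,"ay": 0,"az": 0,"jaw": 0.1},
    {"x": -0.005,"y": 0,"z": 0.006,"ax": 0,"ay": 0,"az": 0,"jaw": 0.2},
    {"x": -0.005,"y": 0,"z": 0.006,"ax": 0,"ay": 0,"az": 0,"jaw": 0.3},
    {"x": -0.005,"y": 0,"z": 0.006,"ax": 0,"ay": 0,"az": 0,"jaw": 0.3},
    {"x": -0.005,"y": 0,"z": 0.006,"ax": 0,"ay": 0,"az": 0,"jaw": 0.3},
    {"x": -0.005,"y": 0,"z": 0.006,"ax": 0,"ay": 0,"az": 0,"jaw": 0.3},
  ],
)

```text
time: 15.3
tool_pos: [555.7, 279.2, 165.0]
tcp_rot: [3.141, -0.0, 1.67]
contact_force: [0.2, 0.4, 0.1]
grip_width: 60.0
finger_force: 0.0
```

Request:
send_rows(
  rows=[
    {"x": 0,"y": 0,"z": -0.05,"ax": 0,"ay": 0,"az": 0,"jaw": 0.3},
    {"x": 0,"y": 0,"z": -0.15,"ax": 0,"ay": 0,"az": 0,"jaw": 0.3},
    {"x": 0,"y": 0,"z": -0.3,"ax": 0,"ay": 0,"az": 0,"jaw": 0.3},
    {"x": 0,"y": 0,"z": -0.5,"ax": 0,"ay": 0,"az": 0,"jaw": 0.3},
    {"x": -0.1,"y": -0.02,"z": -0.6,"ax": 0,"ay": 0,"az": 0,"jaw": 0.3},
    {"x": -0.3,"y": -0.06,"z": -0.6,"ax": 0,"ay": 0,"az": 0,"jaw": 0.3},
    {"x": -0.55,"y": -0.1,"z": -0.6,"ax": 0,"ay": 0,"az": 0,"jaw": 0.5},
    {"x": -0.8,"y": -0.15,"z": -0.6,"ax": 0,"ay": 0,"az": 0,"jaw": 0.6},
    {"x": -1,"y": -0.18,"z": -0.6,"ax": 0,"ay": 0,"az": 0,"jaw": 0.6},
    {"x": -1,"y": -0.18,"z": -0.6,"ax": 0,"ay": 0,"az": 0,"jaw": 0.6},
  ],
)

```text
time: 16.55
tool_pos: [539.0, 73.1, 284.9]
tcp_rot: [-3.141, 0.001, 1.665]
contact_force: [0.4, 0.3, -0.0]
grip_width: 73.2
finger_force: 0.0
```

Run:
```python
from h import *
o=bot.get_obs();p,d=bot.capture("wrist");m=bot.camera_model("wrist")
cv2.imwrite("pics/w4.png",p[:,:,::-1])
for b in blobs(p,"green",(0,0,640,400),100,40,300)[:3]: print(b,plane([b[1]],216,m,o)[0].round(1))
go(531,-280,275)
```

```text
t 16.6 pos [539.2  74.8 284.9] rpy [-3.141 -0.     1.667] w 73.5 ff 0.0 F [-0.7  0.4  0.2] 
 -> xyz [-1.762 -0.211  0.049] a [-0.    -0.    -0.004]
```

View pics/w4.png

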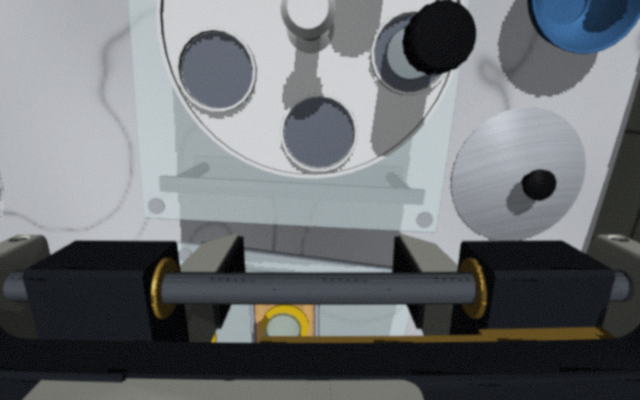

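Green released; the view shows seats A (217,70) and D (319,132) still in place. Measuring these and green via the fixed cameras while moving to blue.

```bash
cat >> h.py <<'E'
def seat(p,s,m,o):
    g=cv2.cvtColor(p,cv2.COLOR_RGB2GRAY) if p.ndim==3 else p
    k=np.zeros((402,642),np.uint8);_,_,_,b=cv2.floodFill(g.copy(),k,s,255,12,12,cv2.FLOODFILL_FIXED_RANGE|4)
    c,ax,a=cv2.fitEllipse(cv2.convexHull(np.argwhere(k[1:-1,1:-1]==1)[:,::-1].astype(np.int32)))
    print("seat",b,np.round(ax,1),plane([c],134,m,o)[0].round(1))
def jar(col,box,zc,cams=("scene","side"),save=None):  # lid centre from fixed cameras
    rs=[]
    for n in cams:
        p,_=bot.capture(n);m=bot.camera_model(n)
        if save: cv2.imwrite(f"pics/{save}_{n}.png",p[:,:,::-1])
        b=blobs(p,col,box[n],100,40)
        if b: r=ray([b[0][1]],m);rs.append(r);print(col,n,b[0],plane([b[0][1]],zc,m)[0].round(1))
    if len(rs)==2: print("tri",tri([r[0] for r in rs],[r[1][0] for r in rs]).round(1))
E
python3 - <<'E'
from h import *
o=bot.get_obs();m=bot.camera_model("wrist");p=cv2.imread("pics/w4.png",0)
seat(p,(217,70),m,o);seat(p,(319,132),m,o)
jar("green",{"scene":(275,235,340,315),"side":(310,70,360,125)},207,save="s1")
E
```

```text
seat (180, 37, 72, 70) [68.1 71.5] [443.8 163.1 134. ]
seat (285, 103, 69, 64) [63.3 69.5] [534.3 120.  134. ]
green scene (347, [306.9, 273.0], [297, 263, 20, 21]) [555.7 277.8 207. ]
```

Request:
send_rows(
  rows=[
    {"x": -0.1,"y": -0.01,"z": 0,"ax": 0,"ay": 0,"az": 0,"jaw": 0.6},
    {"x": -0.3,"y": -0.03,"z": 0,"ax": 0,"ay": 0,"az": 0,"jaw": 0.6},
    {"x": -0.5,"y": -0.06,"z": 0,"ax": 0,"ay": 0,"az": 0,"jaw": 0.6},
    {"x": -0.7,"y": -0.08,"z": 0,"ax": 0,"ay": 0,"az": 0,"jaw": 0.6},
    {"x": -0.9,"y": -0.1,"z": 0,"ax": 0,"ay": 0,"az": 0,"jaw": 0.6},
    {"x": -1,"y": -0.12,"z": 0,"ax": 0,"ay": 0,"az": 0,"jaw": 0.6},
    {"x": -1,"y": -0.12,"z": 0,"ax": 0,"ay": 0,"az": 0,"jaw": 0.6},
    {"x": -1,"y": -0.12,"z": 0,"ax": 0,"ay": 0,"az": 0,"jaw": 0.6},
    {"x": -1,"y": -0.12,"z": 0,"ax": 0,"ay": 0,"az": 0,"jaw": 0.6},
    {"x": -1,"y": -0.12,"z": 0,"ax": 0,"ay": 0,"az": 0,"jaw": 0.6},
  ],
)

```text
time: 17.95
tool_pos: [535.7, -123.9, 285.0]
tcp_rot: [3.141, -0.0, 1.671]
contact_force: [0.9, 0.2, -0.1]
grip_width: 73.5
finger_force: 0.0
```

```bash
python3 -c "
from h import *
go(531,-280,105)"
```

```text
t 17.95 pos [ 535.7 -123.9  285. ] rpy [ 3.141 -0.     1.671] w 73.5 ff 0.0 F [ 0.9  0.2 -0.1] 
 -> xyz [-0.774 -0.102  0.9  ] a [ 0. -0.  0.]
```

Green stands at (556,278) in its seat. Blue: move over, then down.

Request:
send_rows(
  rows=[
    {"x": -0.1,"y": -0.01,"z": 0,"ax": 0,"ay": 0,"az": 0,"jaw": 0.6},
    {"x": -0.35,"y": -0.05,"z": 0,"ax": 0,"ay": 0,"az": 0,"jaw": 0.6},
    {"x": -0.6,"y": -0.08,"z": 0,"ax": 0,"ay": 0,"az": 0,"jaw": 0.6},
    {"x": -0.774,"y": -0.102,"z": 0,"ax": 0,"ay": 0,"az": 0,"jaw": 0.6},
    {"x": -0.774,"y": -0.102,"z": 0.1,"ax": 0,"ay": 0,"az": 0,"jaw": 0.6},
    {"x": -0.774,"y": -0.102,"z": 0.3,"ax": 0,"ay": 0,"az": 0,"jaw": 0.6},
    {"x": -0.774,"y": -0.102,"z": 0.5,"ax": 0,"ay": 0,"az": 0,"jaw": 0.6},
    {"x": -0.774,"y": -0.102,"z": 0.7,"ax": 0,"ay": 0,"az": 0,"jaw": 0.6},
    {"x": -0.774,"y": -0.102,"z": 0.83,"ax": 0,"ay": 0,"az": 0,"jaw": 0.6},
    {"x": -0.774,"y": -0.102,"z": 0.9,"ax": 0,"ay": 0,"az": 0,"jaw": 0.6},
  ],
)

```text
time: 19.2
tool_pos: [529.8, -281.6, 103.3]
tcp_rot: [-3.14, -0.001, 1.669]
contact_force: [-0.2, 0.4, 0.3]
grip_width: 73.4
finger_force: 0.0
```

Request:
send_rows(
  rows=[
    {"x": 0,"y": 0,"z": 0,"ax": 0,"ay": 0,"az": 0,"jaw": 0.3},
    {"x": 0,"y": 0,"z": 0,"ax": 0,"ay": 0,"az": 0,"jaw": 0.1},
    {"x": 0,"y": 0,"z": 0,"ax": 0,"ay": 0,"az": 0,"jaw": -0.6},
    {"x": 0,"y": 0,"z": 0,"ax": 0,"ay": 0,"az": 0,"jaw": -0.6},
    {"x": 0,"y": 0,"z": 0,"ax": 0,"ay": 0,"az": 0,"jaw": -0.6},
    {"x": 0,"y": 0,"z": 0,"ax": 0,"ay": 0,"az": 0,"jaw": -0.6},
    {"x": 0,"y": 0,"z": 0,"ax": 0,"ay": 0,"az": 0,"jaw": -0.6},
    {"x": 0,"y": 0,"z": -0.02,"ax": 0,"ay": 0,"az": 0,"jaw": -0.6},
    {"x": 0,"y": 0,"z": -0.08,"ax": 0,"ay": 0,"az": 0,"jaw": -0.6},
    {"x": 0,"y": 0,"z": -0.2,"ax": 0,"ay": 0,"az": 0,"jaw": -0.6},
  ],
)

```text
time: 20.45
tool_pos: [530.1, -280.4, 144.8]
tcp_rot: [-3.14, -0.002, 1.67]
contact_force: [0.5, -0.1, -1.0]
grip_width: 43.4
finger_force: 30.0
```

```bash
python3 -c "
from h import *
go(457,260.5,275)"
```

```text
t 20.45 pos [ 530.1 -280.4  144.8] rpy [-3.14e+00 -2.00e-03  1.67e+00] w 43.4 ff 30.0 F [ 0.5 -0.1 -1. ] 
 -> xyz [ 2.728 -0.097 -0.646] a [-0.002 -0.002 -0.001]
```

Request:
send_rows(
  rows=[
    {"x": 0,"y": 0,"z": -0.15,"ax": 0,"ay": 0,"az": 0,"jaw": -0.6},
    {"x": 0,"y": 0,"z": -0.35,"ax": 0,"ay": 0,"az": 0,"jaw": -0.6},
    {"x": 0,"y": 0,"z": -0.55,"ax": 0,"ay": 0,"az": 0,"jaw": -0.6},
    {"x": 0.05,"y": 0,"z": -0.65,"ax": 0,"ay": 0,"az": 0,"jaw": -0.6},
    {"x": 0.2,"y": -0.01,"z": -0.65,"ax": 0,"ay": 0,"az": 0,"jaw": -0.6},
    {"x": 0.4,"y": -0.02,"z": -0.65,"ax": 0,"ay": 0,"az": 0,"jaw": -0.6},
    {"x": 0.6,"y": -0.03,"z": -0.65,"ax": 0,"ay": 0,"az": 0,"jaw": -0.6},
    {"x": 0.75,"y": -0.03,"z": -0.65,"ax": 0,"ay": 0,"az": 0,"jaw": -0.6},
    {"x": 0.8,"y": -0.03,"z": -0.65,"ax": 0,"ay": 0,"az": 0,"jaw": -0.6},
    {"x": 0.8,"y": -0.03,"z": -0.65,"ax": 0,"ay": 0,"az": 0,"jaw": -0.6},
  ],
)

```text
time: 21.7
tool_pos: [508.9, -122.1, 275.4]
tcp_rot: [3.141, 0.001, 1.671]
contact_force: [-0.6, -0.7, -1.3]
grip_width: 43.6
finger_force: 30.0
```

Request:
send_rows(
  rows=[
    {"x": 0.1,"y": 0,"z": 0,"ax": 0,"ay": 0,"az": 0,"jaw": -0.6},
    {"x": 0.25,"y": -0.01,"z": 0,"ax": 0,"ay": 0,"az": 0,"jaw": -0.6},
    {"x": 0.4,"y": -0.01,"z": 0,"ax": 0,"ay": 0,"az": 0,"jaw": -0.6},
    {"x": 0.55,"y": -0.02,"z": 0,"ax": 0,"ay": 0,"az": 0,"jaw": -0.6},
    {"x": 0.7,"y": -0.03,"z": 0,"ax": 0,"ay": 0,"az": 0,"jaw": -0.6},
    {"x": 0.85,"y": -0.03,"z": 0,"ax": 0,"ay": 0,"az": 0,"jaw": -0.6},
    {"x": 0.95,"y": -0.03,"z": 0,"ax": 0,"ay": 0,"az": 0,"jaw": -0.6},
    {"x": 0.95,"y": -0.03,"z": 0,"ax": 0,"ay": 0,"az": 0,"jaw": -0.6},
    {"x": 0.95,"y": -0.03,"z": 0,"ax": 0,"ay": 0,"az": 0,"jaw": -0.6},
    {"x": 0.95,"y": -0.03,"z": 0,"ax": 0,"ay": 0,"az": 0,"jaw": -0.6},
  ],
)

```text
time: 22.95
tool_pos: [484.2, 65.5, 274.9]
tcp_rot: [-3.141, 0.0, 1.669]
contact_force: [-0.4, 0.2, -1.3]
grip_width: 43.5
finger_force: 30.0
```

Request:
send_rows(
  rows=[
    {"x": 0.1,"y": 0,"z": 0,"ax": 0,"ay": 0,"az": 0,"jaw": -0.6},
    {"x": 0.25,"y": -0.01,"z": 0,"ax": 0,"ay": 0,"az": 0,"jaw": -0.6},
    {"x": 0.4,"y": -0.01,"z": 0,"ax": 0,"ay": 0,"az": 0,"jaw": -0.6},
    {"x": 0.55,"y": -0.02,"z": 0,"ax": 0,"ay": 0,"az": 0,"jaw": -0.6},
    {"x": 0.7,"y": -0.03,"z": 0,"ax": 0,"ay": 0,"az": 0,"jaw": -0.6},
    {"x": 0.85,"y": -0.03,"z": 0,"ax": 0,"ay": 0,"az": 0,"jaw": -0.6},
    {"x": 0.95,"y": -0.03,"z": 0,"ax": 0,"ay": 0,"az": 0,"jaw": -0.6},
    {"x": 0.95,"y": -0.03,"z": 0,"ax": 0,"ay": 0,"az": 0,"jaw": -0.6},
    {"x": 0.95,"y": -0.03,"z": 0,"ax": 0,"ay": 0,"az": 0,"jaw": -0.6},
    {"x": 0.95,"y": -0.03,"z": 0,"ax": 0,"ay": 0,"az": 0,"jaw": -0.6},
  ],
)

```text
time: 24.2
tool_pos: [459.6, 253.8, 275.0]
tcp_rot: [3.141, 0.0, 1.668]
contact_force: [-0.5, -0.3, -1.2]
grip_width: 43.4
finger_force: 30.0
```

Run:
```python
from h import *
o=bot.get_obs();p,d=bot.capture("wrist");m=bot.camera_model("wrist")
cv2.imwrite("pics/w5.png",p[:,:,::-1])
K,D=KD(m);R,c=pose(m,o);X=np.array([[457,260.5,134.]])
uv=cv2.projectPoints(X,cv2.Rodrigues(R.T)[0],-R.T@c,K,D)[0].reshape(2).round().astype(int);print(uv)
seat(p,tuple(int(v) for v in uv),m,o)
go(457,260.5,166.5)
```

```text
[316 179]
seat (283, 149, 71, 55) [59.1 70.2] [458.  260.9 134. ]
t 24.25 pos [459.5 253.9 275. ] rpy [3.142 0.    1.669] w 43.7 ff 30.0 F [-0.2 -0.9 -0.6] 
 -> xyz [ 0.034 -0.009  0.542] a [ 0.     0.    -0.002]
```

Request:
send_rows(
  rows=[
    {"x": 0.034,"y": -0.008,"z": 0,"ax": 0,"ay": 0,"az": 0,"jaw": -0.6},
    {"x": 0.034,"y": -0.008,"z": 0.1,"ax": 0,"ay": 0,"az": 0,"jaw": -0.6},
    {"x": 0.034,"y": -0.008,"z": 0.22,"ax": 0,"ay": 0,"az": 0,"jaw": -0.6},
    {"x": 0.034,"y": -0.008,"z": 0.34,"ax": 0,"ay": 0,"az": 0,"jaw": -0.6},
    {"x": 0.034,"y": -0.008,"z": 0.43,"ax": 0,"ay": 0,"az": 0,"jaw": -0.6},
    {"x": 0.034,"y": -0.008,"z": 0.49,"ax": 0,"ay": 0,"az": 0,"jaw": -0.6},
    {"x": 0.034,"y": -0.008,"z": 0.525,"ax": 0,"ay": 0,"az": 0,"jaw": -0.6},
    {"x": 0.034,"y": -0.008,"z": 0.538,"ax": 0,"ay": 0,"az": 0,"jaw": -0.6},
    {"x": 0.034,"y": -0.008,"z": 0.543,"ax": 0,"ay": 0,"az": 0,"jaw": -0.6},
    {"x": 0.034,"y": -0.008,"z": 0.543,"ax": 0,"ay": 0,"az": 0,"jaw": -0.6},
  ],
)

```text
time: 25.5
tool_pos: [457.3, 261.7, 167.4]
tcp_rot: [3.14, -0.001, 1.67]
contact_force: [-1.8, 1.2, 5.1]
grip_width: 43.2
finger_force: 30.0
```

```bash
python3 -c "
from h import *
go(457,260.5,165)"
```

```text
t 25.5 pos [457.3 261.7 167.4] rpy [ 3.14e+00 -1.00e-03  1.67e+00] w 43.2 ff 30.0 F [-1.8  1.2  5.1] 
 -> xyz [-0.006 -0.002  0.012] a [ 0.002 -0.001 -0.001]
```

Light contact with the seat floor (5 N). Releasing.

Request:
send_rows(
  rows=[
    {"x": 0,"y": 0,"z": 0,"ax": 0,"ay": 0,"az": 0,"jaw": -0.6},
    {"x": 0,"y": 0,"z": 0,"ax": 0,"ay": 0,"az": 0,"jaw": -0.03},
    {"x": 0,"y": 0,"z": 0,"ax": 0,"ay": 0,"az": 0,"jaw": 0.0},
    {"x": 0,"y": 0,"z": 0,"ax": 0,"ay": 0,"az": 0,"jaw": 0.1},
    {"x": 0,"y": 0,"z": 0,"ax": 0,"ay": 0,"az": 0,"jaw": 0.2},
    {"x": 0,"y": 0,"z": 0,"ax": 0,"ay": 0,"az": 0,"jaw": 0.3},
    {"x": 0,"y": 0,"z": 0,"ax": 0,"ay": 0,"az": 0,"jaw": 0.3},
    {"x": 0,"y": 0,"z": 0,"ax": 0,"ay": 0,"az": 0,"jaw": 0.3},
    {"x": 0,"y": 0,"z": -0.05,"ax": 0,"ay": 0,"az": 0,"jaw": 0.3},
    {"x": 0,"y": 0,"z": -0.1,"ax": 0,"ay": 0,"az": 0,"jaw": 0.3},
  ],
)

```text
time: 26.75
tool_pos: [457.2, 261.4, 187.3]
tcp_rot: [3.141, -0.0, 1.67]
contact_force: [0.7, -0.2, 1.0]
grip_width: 59.9
finger_force: 0.0
```

Request:
send_rows(
  rows=[
    {"x": 0,"y": 0,"z": -0.15,"ax": 0,"ay": 0,"az": 0,"jaw": 0.3},
    {"x": 0,"y": 0,"z": -0.3,"ax": 0,"ay": 0,"az": 0,"jaw": 0.3},
    {"x": 0,"y": 0,"z": -0.45,"ax": 0,"ay": 0,"az": 0,"jaw": 0.3},
    {"x": -0.05,"y": 0,"z": -0.5,"ax": 0,"ay": 0,"az": 0,"jaw": 0.3},
    {"x": -0.2,"y": 0.02,"z": -0.5,"ax": 0,"ay": 0,"az": 0,"jaw": 0.6},
    {"x": -0.4,"y": 0.06,"z": -0.5,"ax": 0,"ay": 0,"az": 0,"jaw": 0.6},
    {"x": -0.65,"y": 0.08,"z": -0.5,"ax": 0,"ay": 0,"az": 0,"jaw": 0.6},
    {"x": -0.9,"y": 0.1,"z": -0.5,"ax": 0,"ay": 0,"az": 0,"jaw": 0.6},
    {"x": -1,"y": 0.1,"z": -0.5,"ax": 0,"ay": 0,"az": 0,"jaw": 0.6},
    {"x": -1,"y": 0.1,"z": -0.5,"ax": 0,"ay": 0,"az": 0,"jaw": 0.6},
  ],
)

```text
time: 28.0
tool_pos: [496.4, 62.6, 285.8]
tcp_rot: [-3.14, -0.0, 1.667]
contact_force: [-0.2, -0.8, 0.4]
grip_width: 73.3
finger_force: 0.0
```

Run:
```python
from h import *
jar("green",{"scene":(275,235,340,315),"side":(310,70,360,125)},207,cams=("scene",),save="s2")
jar("blue",{"scene":(310,225,370,280),"side":(290,80,330,125)},207)
o=bot.get_obs();p,d=bot.capture("wrist");m=bot.camera_model("wrist")
cv2.imwrite("pics/w6.png",p[:,:,::-1])
K,D=KD(m);R,c=pose(m,o)
for X in ([443.6,162.5,134.],[533.5,119.5,134]):
    uv=cv2.projectPoints(np.array([X]),cv2.Rodrigues(R.T)[0],-R.T@c,K,D)[0].reshape(2).round().astype(int);print(uv)
    try: seat(p,tuple(int(v) for v in uv),m,o)
    except Exception as e: print(e)
go(523,-200,105)
```

```text
green scene (351, [306.7, 273.0], [297, 263, 20, 21]) [556.  277.6 207. ]
blue scene (336, [345.7, 249.9], [336, 240, 21, 21]) [456.8 263.2 207. ]
blue side (63, [303.4, 93.4], [300, 88, 8, 12]) [447.5 265.6 207. ]
tri [451.8 263.7 206.4]
[268  65]
seat (231, 34, 74, 68) [67.  72.3] [443.7 161.1 134. ]
[367 127]
seat (334, 99, 70, 63) [63.1 69.3] [534.7 117.9 134. ]
t 28.2 pos [496.4  65.1 286.2] rpy [-3.141 -0.     1.671] w 73.1 ff 0.0 F [ 0.3 -0.7  0.6] 
 -> xyz [-1.332  0.     0.905] a [-0. -0. -0.]
```

Blue seated at about (457,262). Next red.

Request:
send_rows(
  rows=[
    {"x": -0.1,"y": 0,"z": 0,"ax": 0,"ay": 0,"az": 0,"jaw": 0.6},
    {"x": -0.25,"y": 0,"z": 0,"ax": 0,"ay": 0,"az": 0,"jaw": 0.6},
    {"x": -0.45,"y": 0,"z": 0,"ax": 0,"ay": 0,"az": 0,"jaw": 0.6},
    {"x": -0.65,"y": 0,"z": 0,"ax": 0,"ay": 0,"az": 0,"jaw": 0.6},
    {"x": -0.8,"y": 0,"z": 0,"ax": 0,"ay": 0,"az": 0,"jaw": 0.6},
    {"x": -0.9,"y": 0,"z": 0,"ax": 0,"ay": 0,"az": 0,"jaw": 0.6},
    {"x": -0.95,"y": 0,"z": 0,"ax": 0,"ay": 0,"az": 0,"jaw": 0.6},
    {"x": -0.95,"y": 0,"z": 0,"ax": 0,"ay": 0,"az": 0,"jaw": 0.6},
    {"x": -0.95,"y": 0,"z": 0,"ax": 0,"ay": 0,"az": 0,"jaw": 0.6},
    {"x": -0.95,"y": 0,"z": 0,"ax": 0,"ay": 0,"az": 0,"jaw": 0.6},
  ],
)

```text
time: 29.45
tool_pos: [515.5, -124.0, 286.4]
tcp_rot: [3.141, -0.0, 1.671]
contact_force: [0.0, 0.4, -0.3]
grip_width: 73.3
finger_force: 0.0
```

```bash
python3 -c "
from h import *
go(523.3,-200,105)"
```

```text
t 29.45 pos [ 515.5 -124.   286.4] rpy [ 3.141 -0.     1.671] w 73.3 ff 0.0 F [ 0.   0.4 -0.3] 
 -> xyz [-0.382  0.001  0.907] a [ 0. -0. -0.]
```

Request:
send_rows(
  rows=[
    {"x": -0.15,"y": 0,"z": 0,"ax": 0,"ay": 0,"az": 0,"jaw": 0.6},
    {"x": -0.3,"y": 0,"z": 0,"ax": 0,"ay": 0,"az": 0,"jaw": 0.6},
    {"x": -0.38,"y": 0,"z": 0.05,"ax": 0,"ay": 0,"az": 0,"jaw": 0.6},
    {"x": -0.38,"y": 0,"z": 0.2,"ax": 0,"ay": 0,"az": 0,"jaw": 0.6},
    {"x": -0.38,"y": 0,"z": 0.4,"ax": 0,"ay": 0,"az": 0,"jaw": 0.6},
    {"x": -0.38,"y": 0,"z": 0.6,"ax": 0,"ay": 0,"az": 0,"jaw": 0.6},
    {"x": -0.38,"y": 0,"z": 0.77,"ax": 0,"ay": 0,"az": 0,"jaw": 0.6},
    {"x": -0.38,"y": 0,"z": 0.87,"ax": 0,"ay": 0,"az": 0,"jaw": 0.6},
    {"x": -0.38,"y": 0,"z": 0.907,"ax": 0,"ay": 0,"az": 0,"jaw": 0.6},
    {"x": -0.38,"y": 0,"z": 0.907,"ax": 0,"ay": 0,"az": 0,"jaw": 0.5},
  ],
)

```text
time: 30.7
tool_pos: [522.9, -200.0, 104.7]
tcp_rot: [-3.141, -0.001, 1.67]
contact_force: [1.3, 0.6, -0.7]
grip_width: 69.9
finger_force: 0.0
```

Request:
send_rows(
  rows=[
    {"x": 0,"y": 0,"z": 0,"ax": 0,"ay": 0,"az": 0,"jaw": 0.3},
    {"x": 0,"y": 0,"z": 0,"ax": 0,"ay": 0,"az": 0,"jaw": 0.1},
    {"x": 0,"y": 0,"z": 0,"ax": 0,"ay": 0,"az": 0,"jaw": -0.6},
    {"x": 0,"y": 0,"z": 0,"ax": 0,"ay": 0,"az": 0,"jaw": -0.6},
    {"x": 0,"y": 0,"z": 0,"ax": 0,"ay": 0,"az": 0,"jaw": -0.6},
    {"x": 0,"y": 0,"z": 0,"ax": 0,"ay": 0,"az": 0,"jaw": -0.6},
    {"x": 0,"y": 0,"z": 0,"ax": 0,"ay": 0,"az": 0,"jaw": -0.6},
    {"x": 0,"y": 0,"z": -0.02,"ax": 0,"ay": 0,"az": 0,"jaw": -0.6},
    {"x": 0,"y": 0,"z": -0.08,"ax": 0,"ay": 0,"az": 0,"jaw": -0.6},
    {"x": 0,"y": 0,"z": -0.2,"ax": 0,"ay": 0,"az": 0,"jaw": -0.6},
  ],
)

```text
time: 31.95
tool_pos: [522.3, -200.1, 144.8]
tcp_rot: [-3.139, -0.002, 1.67]
contact_force: [-0.1, -0.6, -1.2]
grip_width: 43.7
finger_force: 30.0
```

```bash
python3 -c "
from h import *
go(443.6,162,275)"
```

```text
t 31.95 pos [ 522.3 -200.1  144.8] rpy [-3.139e+00 -2.000e-03  1.670e+00] w 43.7 ff 30.0 F [-0.1 -0.6 -1.2] 
 -> xyz [ 1.841 -0.214 -0.648] a [-0.002 -0.001 -0.001]
```

Request:
send_rows(
  rows=[
    {"x": 0,"y": 0,"z": -0.15,"ax": 0,"ay": 0,"az": 0,"jaw": -0.6},
    {"x": 0,"y": 0,"z": -0.35,"ax": 0,"ay": 0,"az": 0,"jaw": -0.6},
    {"x": 0,"y": 0,"z": -0.55,"ax": 0,"ay": 0,"az": 0,"jaw": -0.6},
    {"x": 0.05,"y": 0,"z": -0.65,"ax": 0,"ay": 0,"az": 0,"jaw": -0.6},
    {"x": 0.2,"y": -0.02,"z": -0.65,"ax": 0,"ay": 0,"az": 0,"jaw": -0.6},
    {"x": 0.4,"y": -0.05,"z": -0.65,"ax": 0,"ay": 0,"az": 0,"jaw": -0.6},
    {"x": 0.6,"y": -0.07,"z": -0.65,"ax": 0,"ay": 0,"az": 0,"jaw": -0.6},
    {"x": 0.75,"y": -0.09,"z": -0.65,"ax": 0,"ay": 0,"az": 0,"jaw": -0.6},
    {"x": 0.85,"y": -0.1,"z": -0.65,"ax": 0,"ay": 0,"az": 0,"jaw": -0.6},
    {"x": 0.85,"y": -0.1,"z": -0.65,"ax": 0,"ay": 0,"az": 0,"jaw": -0.6},
  ],
)

```text
time: 33.2
tool_pos: [485.9, -32.1, 275.6]
tcp_rot: [3.141, -0.0, 1.672]
contact_force: [0.2, -0.5, -0.9]
grip_width: 43.8
finger_force: 30.0
```

Request:
send_rows(
  rows=[
    {"x": 0.1,"y": -0.01,"z": 0,"ax": 0,"ay": 0,"az": 0,"jaw": -0.6},
    {"x": 0.25,"y": -0.03,"z": 0,"ax": 0,"ay": 0,"az": 0,"jaw": -0.6},
    {"x": 0.4,"y": -0.05,"z": 0,"ax": 0,"ay": 0,"az": 0,"jaw": -0.6},
    {"x": 0.55,"y": -0.07,"z": 0,"ax": 0,"ay": 0,"az": 0,"jaw": -0.6},
    {"x": 0.7,"y": -0.08,"z": 0,"ax": 0,"ay": 0,"az": 0,"jaw": -0.6},
    {"x": 0.82,"y": -0.1,"z": 0,"ax": 0,"ay": 0,"az": 0,"jaw": -0.6},
    {"x": 0.9,"y": -0.11,"z": 0,"ax": 0,"ay": 0,"az": 0,"jaw": -0.6},
    {"x": 0.95,"y": -0.114,"z": 0,"ax": 0,"ay": 0,"az": 0,"jaw": -0.6},
    {"x": 0.95,"y": -0.114,"z": 0,"ax": 0,"ay": 0,"az": 0,"jaw": -0.6},
    {"x": 0.95,"y": -0.114,"z": 0,"ax": 0,"ay": 0,"az": 0,"jaw": -0.6},
  ],
)

```text
time: 34.45
tool_pos: [445.1, 153.0, 274.9]
tcp_rot: [3.142, 0.0, 1.669]
contact_force: [-1.2, -0.8, 0.2]
grip_width: 43.1
finger_force: 30.0
```

```bash
python3 -c "
from h import *
p,_=bot.capture('wrist');cv2.imwrite('pics/w7.png',p[:,:,::-1])
go(443.6,162,167)"
```

```text
t 34.5 pos [445.  153.  274.9] rpy [-3.142  0.     1.669] w 43.6 ff 30.0 F [ 1.  -0.4 -0.8] 
 -> xyz [ 0.046 -0.003  0.539] a [-0.     0.    -0.002]
```

View pics/w7.png

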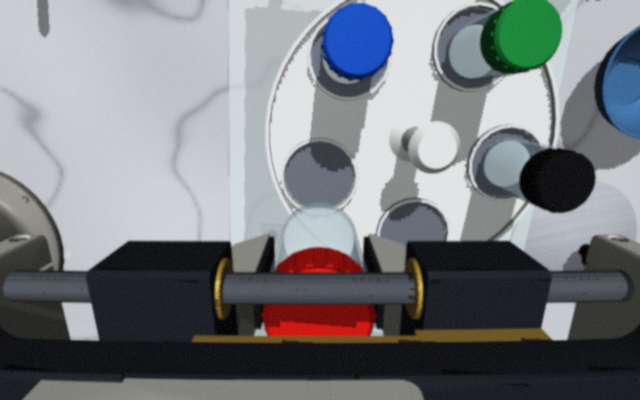

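Blue (357,40), green (522,33) and black stand in their seats; seat A (320,173) lies straight ahead of the held red jar. Lowering.

Request:
send_rows(
  rows=[
    {"x": 0.045,"y": -0.004,"z": 0,"ax": 0,"ay": 0,"az": 0,"jaw": -0.6},
    {"x": 0.045,"y": -0.004,"z": 0.1,"ax": 0,"ay": 0,"az": 0,"jaw": -0.6},
    {"x": 0.045,"y": -0.004,"z": 0.22,"ax": 0,"ay": 0,"az": 0,"jaw": -0.6},
    {"x": 0.045,"y": -0.004,"z": 0.34,"ax": 0,"ay": 0,"az": 0,"jaw": -0.6},
    {"x": 0.045,"y": -0.004,"z": 0.43,"ax": 0,"ay": 0,"az": 0,"jaw": -0.6},
    {"x": 0.045,"y": -0.004,"z": 0.49,"ax": 0,"ay": 0,"az": 0,"jaw": -0.6},
    {"x": 0.045,"y": -0.004,"z": 0.525,"ax": 0,"ay": 0,"az": 0,"jaw": -0.6},
    {"x": 0.045,"y": -0.004,"z": 0.535,"ax": 0,"ay": 0,"az": 0,"jaw": -0.6},
    {"x": 0.045,"y": -0.004,"z": 0.54,"ax": 0,"ay": 0,"az": 0,"jaw": -0.6},
    {"x": 0.045,"y": -0.004,"z": 0.54,"ax": 0,"ay": 0,"az": 0,"jaw": -0.6},
  ],
)

```text
time: 35.75
tool_pos: [443.4, 162.5, 167.3]
tcp_rot: [3.141, -0.0, 1.67]
contact_force: [-0.4, 0.9, -0.1]
grip_width: 43.6
finger_force: 30.0
```

```bash
python3 -c "
from h import *
go(443.6,162,166)"
```

```text
t 35.75 pos [443.4 162.5 167.3] rpy [ 3.141 -0.     1.67 ] w 43.6 ff 30.0 F [-0.4  0.9 -0.1] 
 -> xyz [-0.003  0.001  0.007] a [ 0.001 -0.    -0.001]
```

Weight is just transferring; 1 mm more and release.

Request:
send_rows(
  rows=[
    {"x": 0,"y": 0,"z": 0.003,"ax": 0,"ay": 0,"az": 0,"jaw": -0.6},
    {"x": 0,"y": 0,"z": 0.005,"ax": 0,"ay": 0,"az": 0,"jaw": -0.6},
    {"x": 0,"y": 0,"z": 0.005,"ax": 0,"ay": 0,"az": 0,"jaw": -0.03},
    {"x": 0,"y": 0,"z": 0.005,"ax": 0,"ay": 0,"az": 0,"jaw": 0.0},
    {"x": 0,"y": 0,"z": 0.005,"ax": 0,"ay": 0,"az": 0,"jaw": 0.1},
    {"x": 0,"y": 0,"z": 0.005,"ax": 0,"ay": 0,"az": 0,"jaw": 0.2},
    {"x": 0,"y": 0,"z": 0.005,"ax": 0,"ay": 0,"az": 0,"jaw": 0.3},
    {"x": 0,"y": 0,"z": 0.005,"ax": 0,"ay": 0,"az": 0,"jaw": 0.3},
    {"x": 0,"y": 0,"z": -0.04,"ax": 0,"ay": 0,"az": 0,"jaw": 0.3},
    {"x": 0,"y": 0,"z": -0.1,"ax": 0,"ay": 0,"az": 0,"jaw": 0.3},
  ],
)

```text
time: 37.0
tool_pos: [443.1, 162.5, 187.7]
tcp_rot: [-3.142, -0.0, 1.67]
contact_force: [-0.3, -0.3, -0.7]
grip_width: 59.8
finger_force: 0.0
```

Request:
send_rows(
  rows=[
    {"x": 0,"y": 0,"z": -0.15,"ax": 0,"ay": 0,"az": 0,"jaw": 0.3},
    {"x": 0,"y": 0,"z": -0.3,"ax": 0,"ay": 0,"az": 0,"jaw": 0.3},
    {"x": 0,"y": 0,"z": -0.45,"ax": 0,"ay": 0,"az": 0,"jaw": 0.3},
    {"x": -0.05,"y": 0,"z": -0.5,"ax": 0,"ay": 0,"az": 0,"jaw": 0.3},
    {"x": -0.2,"y": 0.04,"z": -0.5,"ax": 0,"ay": 0,"az": 0,"jaw": 0.6},
    {"x": -0.4,"y": 0.1,"z": -0.5,"ax": 0,"ay": 0,"az": 0,"jaw": 0.6},
    {"x": -0.6,"y": 0.15,"z": -0.5,"ax": 0,"ay": 0,"az": 0,"jaw": 0.6},
    {"x": -0.7,"y": 0.2,"z": -0.5,"ax": 0,"ay": 0,"az": 0,"jaw": 0.6},
    {"x": -0.7,"y": 0.21,"z": -0.5,"ax": 0,"ay": 0,"az": 0,"jaw": 0.6},
    {"x": -0.7,"y": 0.21,"z": -0.5,"ax": 0,"ay": 0,"az": 0,"jaw": 0.6},
  ],
)

```text
time: 38.25
tool_pos: [498.5, 28.0, 286.6]
tcp_rot: [-3.141, -0.001, 1.67]
contact_force: [0.3, -0.3, 0.1]
grip_width: 73.3
finger_force: 0.0
```

Run:
```python
from h import *
o=bot.get_obs();p,d=bot.capture("wrist");m=bot.camera_model("wrist")
cv2.imwrite("pics/w8.png",p[:,:,::-1])
K,D=KD(m);R,c=pose(m,o)
uv=cv2.projectPoints(np.array([[533.8,119,134.]]),cv2.Rodrigues(R.T)[0],-R.T@c,K,D)[0].reshape(2).round().astype(int);print(uv)
seat(p,tuple(int(v) for v in uv),m,o)
jar("red",{"scene":(310,180,360,250),"side":(290,80,330,165)},207,cams=("scene",),save="s3")
go(515.4,-120,105)
```

```text
[371  84]
seat (337, 54, 72, 67) [66.3 71.5] [534.6 117.7 134. ]
red scene (271, [327.7, 216.6], [319, 208, 18, 18]) [443.9 159.9 207. ]
t 38.35 pos [498.4  28.3 286.9] rpy [-3.141 -0.     1.671] w 73.6 ff 0.0 F [-0.2  0.  -0.4] 
 -> xyz [-0.747  0.011  0.909] a [-0. -0.  0.]
```

View pics/w8.png

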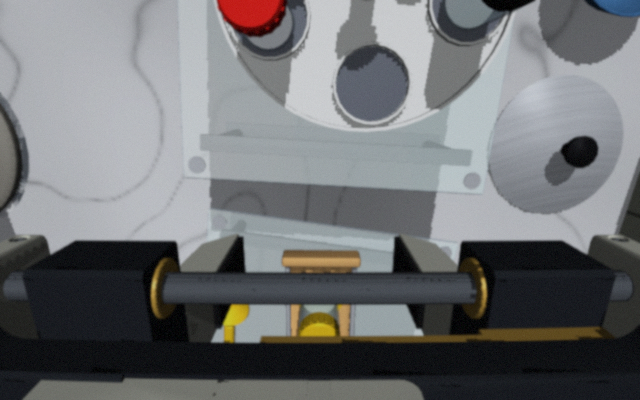

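Red stands in seat A (250,10) and seat D (372,84) is clear. Now yellow.

Request:
send_rows(
  rows=[
    {"x": -0.2,"y": 0,"z": 0,"ax": 0,"ay": 0,"az": 0,"jaw": 0.6},
    {"x": -0.45,"y": 0.01,"z": 0,"ax": 0,"ay": 0,"az": 0,"jaw": 0.6},
    {"x": -0.65,"y": 0.01,"z": 0,"ax": 0,"ay": 0,"az": 0,"jaw": 0.6},
    {"x": -0.745,"y": 0.01,"z": 0.05,"ax": 0,"ay": 0,"az": 0,"jaw": 0.6},
    {"x": -0.745,"y": 0.01,"z": 0.2,"ax": 0,"ay": 0,"az": 0,"jaw": 0.6},
    {"x": -0.745,"y": 0.01,"z": 0.4,"ax": 0,"ay": 0,"az": 0,"jaw": 0.6},
    {"x": -0.745,"y": 0.01,"z": 0.6,"ax": 0,"ay": 0,"az": 0,"jaw": 0.6},
    {"x": -0.745,"y": 0.01,"z": 0.77,"ax": 0,"ay": 0,"az": 0,"jaw": 0.6},
    {"x": -0.745,"y": 0.01,"z": 0.87,"ax": 0,"ay": 0,"az": 0,"jaw": 0.6},
    {"x": -0.745,"y": 0.01,"z": 0.907,"ax": 0,"ay": 0,"az": 0,"jaw": 0.6},
  ],
)

```text
time: 39.6
tool_pos: [514.6, -119.3, 104.1]
tcp_rot: [-3.139, -0.002, 1.671]
contact_force: [0.2, -0.5, 0.6]
grip_width: 73.6
finger_force: 0.0
```

Request:
send_rows(
  rows=[
    {"x": 0,"y": 0,"z": 0,"ax": 0,"ay": 0,"az": 0,"jaw": 0.4},
    {"x": 0,"y": 0,"z": 0,"ax": 0,"ay": 0,"az": 0,"jaw": 0.1},
    {"x": 0,"y": 0,"z": 0,"ax": 0,"ay": 0,"az": 0,"jaw": -0.6},
    {"x": 0,"y": 0,"z": 0,"ax": 0,"ay": 0,"az": 0,"jaw": -0.6},
    {"x": 0,"y": 0,"z": 0,"ax": 0,"ay": 0,"az": 0,"jaw": -0.6},
    {"x": 0,"y": 0,"z": 0,"ax": 0,"ay": 0,"az": 0,"jaw": -0.6},
    {"x": 0,"y": 0,"z": 0,"ax": 0,"ay": 0,"az": 0,"jaw": -0.6},
    {"x": 0,"y": 0,"z": -0.02,"ax": 0,"ay": 0,"az": 0,"jaw": -0.6},
    {"x": 0,"y": 0,"z": -0.08,"ax": 0,"ay": 0,"az": 0,"jaw": -0.6},
    {"x": 0,"y": 0,"z": -0.2,"ax": 0,"ay": 0,"az": 0,"jaw": -0.6},
  ],
)

```text
time: 40.85
tool_pos: [515.0, -120.6, 145.6]
tcp_rot: [-3.14, -0.001, 1.67]
contact_force: [-0.1, 0.5, -1.3]
grip_width: 43.3
finger_force: 30.0
```

```bash
python3 -c "
from h import *
go(534.2,118.5,275)"
```

```text
t 40.85 pos [ 515.  -120.6  145.6] rpy [-3.14e+00 -1.00e-03  1.67e+00] w 43.3 ff 30.0 F [-0.1  0.5 -1.3] 
 -> xyz [ 1.181  0.213 -0.646] a [-0.002 -0.001 -0.001]
```

Request:
send_rows(
  rows=[
    {"x": 0,"y": 0,"z": -0.15,"ax": 0,"ay": 0,"az": 0,"jaw": -0.6},
    {"x": 0,"y": 0,"z": -0.35,"ax": 0,"ay": 0,"az": 0,"jaw": -0.6},
    {"x": 0,"y": 0.02,"z": -0.55,"ax": 0,"ay": 0,"az": 0,"jaw": -0.6},
    {"x": 0.1,"y": 0.05,"z": -0.65,"ax": 0,"ay": 0,"az": 0,"jaw": -0.6},
    {"x": 0.25,"y": 0.09,"z": -0.65,"ax": 0,"ay": 0,"az": 0,"jaw": -0.6},
    {"x": 0.4,"y": 0.12,"z": -0.65,"ax": 0,"ay": 0,"az": 0,"jaw": -0.6},
    {"x": 0.55,"y": 0.15,"z": -0.65,"ax": 0,"ay": 0,"az": 0,"jaw": -0.6},
    {"x": 0.7,"y": 0.18,"z": -0.65,"ax": 0,"ay": 0,"az": 0,"jaw": -0.6},
    {"x": 0.8,"y": 0.21,"z": -0.65,"ax": 0,"ay": 0,"az": 0,"jaw": -0.6},
    {"x": 0.85,"y": 0.21,"z": -0.65,"ax": 0,"ay": 0,"az": 0,"jaw": -0.6},
  ],
)

```text
time: 42.1
tool_pos: [540.4, 53.5, 276.0]
tcp_rot: [3.141, -0.0, 1.671]
contact_force: [0.3, -0.5, -1.1]
grip_width: 43.6
finger_force: 30.0
```

Run:
```python
from h import *
o=bot.get_obs();p,d=bot.capture("wrist");m=bot.camera_model("wrist")
cv2.imwrite("pics/w9.png",p[:,:,::-1])
K,D=KD(m);R,c=pose(m,o)
uv=cv2.projectPoints(np.array([[534.2,118.5,134.]]),cv2.Rodrigues(R.T)[0],-R.T@c,K,D)[0].reshape(2).round().astype(int);print(uv)
seat(p,tuple(int(v) for v in uv),m,o)
go(534.2,118.5,167)
```

```text
[319 110]
seat (283, 79, 73, 67) [66.6 71.7] [534.3 117.6 134. ]
t 42.15 pos [540.1  54.1 275.9] rpy [ 3.141e+00 -1.000e-03  1.671e+00] w 43.2 ff 30.0 F [-0.3  0.9 -1.1] 
 -> xyz [0.323 0.003 0.544] a [ 0.    -0.001  0.   ]
```

Request:
send_rows(
  rows=[
    {"x": 0.15,"y": 0,"z": 0,"ax": 0,"ay": 0,"az": 0,"jaw": -0.6},
    {"x": 0.28,"y": 0.002,"z": 0,"ax": 0,"ay": 0,"az": 0,"jaw": -0.6},
    {"x": 0.321,"y": 0.003,"z": 0.06,"ax": 0,"ay": 0,"az": 0,"jaw": -0.6},
    {"x": 0.321,"y": 0.003,"z": 0.2,"ax": 0,"ay": 0,"az": 0,"jaw": -0.6},
    {"x": 0.321,"y": 0.003,"z": 0.33,"ax": 0,"ay": 0,"az": 0,"jaw": -0.6},
    {"x": 0.321,"y": 0.003,"z": 0.44,"ax": 0,"ay": 0,"az": 0,"jaw": -0.6},
    {"x": 0.321,"y": 0.003,"z": 0.5,"ax": 0,"ay": 0,"az": 0,"jaw": -0.6},
    {"x": 0.321,"y": 0.003,"z": 0.53,"ax": 0,"ay": 0,"az": 0,"jaw": -0.6},
    {"x": 0.321,"y": 0.003,"z": 0.542,"ax": 0,"ay": 0,"az": 0,"jaw": -0.6},
    {"x": 0.321,"y": 0.003,"z": 0.544,"ax": 0,"ay": 0,"az": 0,"jaw": -0.6},
  ],
)

```text
time: 43.4
tool_pos: [535.3, 116.3, 167.7]
tcp_rot: [3.14, 0.0, 1.67]
contact_force: [-0.7, -0.4, 3.5]
grip_width: 43.6
finger_force: 30.0
```

```bash
python3 -c "
from h import *
go(534.2,118,166)"
```

```text
t 43.4 pos [535.3 116.3 167.7] rpy [3.14 0.   1.67] w 43.6 ff 30.0 F [-0.7 -0.4  3.5] 
 -> xyz [ 0.009 -0.005  0.008] a [ 0.002  0.    -0.001]
```

Light contact (3.5 N). Releasing and backing off.

Request:
send_rows(
  rows=[
    {"x": 0,"y": 0,"z": 0,"ax": 0,"ay": 0,"az": 0,"jaw": -0.6},
    {"x": 0,"y": 0,"z": 0,"ax": 0,"ay": 0,"az": 0,"jaw": -0.03},
    {"x": 0,"y": 0,"z": 0,"ax": 0,"ay": 0,"az": 0,"jaw": 0.0},
    {"x": 0,"y": 0,"z": 0,"ax": 0,"ay": 0,"az": 0,"jaw": 0.1},
    {"x": 0,"y": 0,"z": 0,"ax": 0,"ay": 0,"az": 0,"jaw": 0.2},
    {"x": 0,"y": 0,"z": 0,"ax": 0,"ay": 0,"az": 0,"jaw": 0.3},
    {"x": 0,"y": 0,"z": 0,"ax": 0,"ay": 0,"az": 0,"jaw": 0.3},
    {"x": 0,"y": 0,"z": 0,"ax": 0,"ay": 0,"az": 0,"jaw": 0.3},
    {"x": 0,"y": 0,"z": -0.05,"ax": 0,"ay": 0,"az": 0,"jaw": 0.3},
    {"x": 0,"y": 0,"z": -0.1,"ax": 0,"ay": 0,"az": 0,"jaw": 0.3},
  ],
)

```text
time: 44.65
tool_pos: [534.9, 116.5, 187.6]
tcp_rot: [3.141, -0.0, 1.67]
contact_force: [-0.0, 0.2, 0.4]
grip_width: 59.8
finger_force: 0.0
```

Request:
send_rows(
  rows=[
    {"x": 0,"y": 0,"z": -0.15,"ax": 0,"ay": 0,"az": 0,"jaw": 0.3},
    {"x": 0,"y": 0,"z": -0.3,"ax": 0,"ay": 0,"az": 0,"jaw": 0.3},
    {"x": 0,"y": 0,"z": -0.45,"ax": 0,"ay": 0,"az": 0,"jaw": 0.3},
    {"x": -0.05,"y": 0,"z": -0.55,"ax": 0,"ay": 0,"az": 0,"jaw": 0.3},
    {"x": -0.15,"y": 0,"z": -0.65,"ax": 0,"ay": 0,"az": 0,"jaw": 0.3},
    {"x": -0.25,"y": 0,"z": -0.7,"ax": 0,"ay": 0,"az": 0,"jaw": 0.3},
    {"x": -0.25,"y": 0,"z": -0.7,"ax": 0,"ay": 0,"az": 0,"jaw": 0.3},
    {"x": -0.25,"y": 0,"z": -0.7,"ax": 0,"ay": 0,"az": 0,"jaw": 0.3},
    {"x": -0.25,"y": 0,"z": -0.7,"ax": 0,"ay": 0,"az": 0,"jaw": 0.3},
    {"x": -0.25,"y": 0,"z": -0.7,"ax": 0,"ay": 0,"az": 0,"jaw": 0.3},
  ],
)

```text
time: 45.9
tool_pos: [539.4, 67.2, 326.2]
tcp_rot: [-3.141, -0.0, 1.671]
contact_force: [0.5, 0.5, -0.4]
grip_width: 60.0
finger_force: 0.0
```

Run:
```python
from h import *
p,_=bot.capture("scene");m=bot.camera_model("scene")
B={"yellow":(255,190,310,240),"red":(310,180,360,250),"blue":(325,225,370,275),"green":(275,240,340,300)}
w,_=bot.capture("wrist");o=bot.get_obs();mw=bot.camera_model("wrist")
for c in HUE:
    b=blobs(p,c,B[c],100,40)
    if b: P=plane([b[0][1]],207,m)[0];print(c,b[0],P.round(1),"r",np.hypot(*(P[:2]-[518.5,202])).round(1))
cv2.imwrite("pics/f.png",np.vstack([cv2.resize(p[170:330,230:390,::-1],None,fx=2,fy=2,interpolation=cv2.INTER_CUBIC),cv2.resize(w[:280,:,::-1],(320,140))]))
cv2.imwrite("pics/fw.png",w[:,:,::-1])
go(500,0,300)
```

```text
yellow (274, [283.1, 217.2], [274, 208, 19, 19]) [534.9 113.8 207. ] r 89.8
red (274, [327.7, 216.5], [319, 208, 18, 18]) [443.7 159.7 207. ] r 85.9
blue (334, [345.7, 249.7], [336, 240, 21, 21]) [456.5 262.7 207. ] r 86.7
green (342, [307.0, 272.9], [297, 263, 20, 21]) [555.4 277.7 207. ] r 84.2
t 46.0 pos [539.6  67.1 326.5] rpy [-3.141 -0.     1.67 ] w 60.0 ff 0.0 F [0.4 0.2 0.3] 
 -> xyz [-0.314 -0.23   0.132] a [-0.    -0.    -0.001]
```

View pics/f.png

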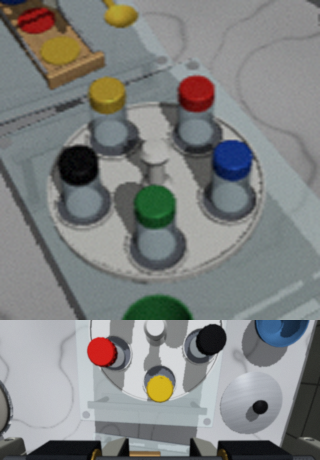

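All five jars stand upright in their seats, clockwise black, yellow, red, blue, green, at radii of 84–90 mm. The arm is clear, so I'm handing in.

```bash
python3 -c "
from plant import bot
print(bot.close_job())"
```

```text
the job is handed in; nothing more can be done
None
```

The job is handed in at about 46 s on the robot's clock: the final pictures show all four jars upright in the carousel, clockwise from black as yellow, red, blue, green, with the black-lidded jar still in its seat and the arm clear; the hand-in returned no verdict.

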